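# Load the tile engraver and shut its guard

### The arm

A 6-joint arm with a two-finger parallel gripper is mounted at the origin on a cart in front of the work surface, level with it; the furniture and walls round the work are solid. World frame = base frame: x ahead of the robot, y to its left, z up, the work surface at z = 0. Lengths are in mm, angles in degrees, forces in N, time in s.
With the tool pointing down it reaches from about 375 to 825 mm from the base axis. Payload 5.5 kg.
Tool frame: the origin (TCP) lies on the centre line of the jaws, within the pads' length; the fingertips stand 14 mm ahead of it and the grasp point (between the pads) lies 5 mm behind it (tcp_to_tips is the distance from the TCP to the fingertips, in mm); z points along the fingers, x is the direction in which the jaws open and shut, and the axes are right-handed (so a half turn about z gives the same grasp; the last joint's range is limited). The gripper opens to 85 mm and grips with 20 to 120 N. Pads are 22 mm wide; open, the fingers measure 114 mm over their backs; the gripper's body (76 mm by 85 mm) begins 54 mm behind the grasp point. The pads swing forward as they close: fully open they stand 13 mm farther back than shut.
Start: joints at [-74.714, 17.962, -2.699, 69.339, 0, 90], TCP at [158.184, -578.768, 245.299] pointing down, gripper open.
Joint ranges: [-152.73, 152.73], [-39.44, 99.34], [-58.76, 71.6], [-118.89, 123.64], [-81.53, 83.1], [-180, 180]. Speed limits (degrees/s): [136.94, 136.94, 172.46, 180, 180, 180].

### API

Orientations are given as a 3x3 rotation matrix whose columns are the frame's x, y, z axes.
In Python, from plant import * gives the robot as it stands.
- The arm moves only by the tool play_rows, never from a script. Its argument "motion" is a list of rows, each an object with "dr": the turn, a rotation vector about the tool's x, y, z each as a share of 1.5 rad, from -1 to 1, a list of three; "xyz": the shift along the tool's x, y, z each as a share of 0.04 m, from -1 to 1, a list of three; "claw": the opening, from 0 (shut) to 1 (fully open). In form: [{"dr": [rx, ry, rz], "xyz": [tx, ty, tz], "claw": claw}, ...]. A call has exactly 5 rows; each row shifts and turns the pose as measured when the row begins, along the tool's axes as they then stand; what a row does not reach is not made up. A row lasts 1/10 s, in which the tool goes at most 50 mm and 8.59 degrees, less where a joint would pass 70% of its speed; a pose out of reach is approached as far as the arm can. A call with a number of a shift or a turn outside -1 to 1 is refused whole. A call with a gripper value outside its range is refused whole. The fingers move at their own pace and stop on an object; "force" is the grip in N (left out, the last holds). Time passes only in rows, so rows that do not move let the fingers close, or fill a call up. It gives the time, the measured TCP pose, the force and the opening at its end, in the units of the state.
- observe(): the state, without advancing time (a new reading comes with each control period).
- snapshot(name): name is "scene" or "side" or "wrist"; returns a dict with "frame" (480x640x3 uint8, blue, green, red), "fx", "fy", "cx", "cy" (pixels), "R" (3x3) and "t" (3): a world point X has camera coordinates R X + t. Camera axes: x right, y down, z forward; pixel columns grow to the right and rows downward; lengths in mm; the calibration is good to about 2 mm. The wrist camera is an equidistant fisheye: a pixel r from the principal point sees the ray r / f radians off the axis. A picture is of the moment at which its call begins. There is no depth.
- hand_in(): hands the job in, once; it reports no verdict.
The state is a dict: "t": time; "q": joint angles; "dq": joint speeds; "tau": joint torques, N m; "tcp_pos": TCP position; "tcp_rot": TCP orientation; "contact_force": force on the tool from outside, world axes, zero at the start; "moment": the same for the moment, N m; "grip_width": finger opening in mm.
Only numpy, scipy, OpenCV 4.12 (cv2) and the standard library are available. Lean on these libraries where they do the work, as an engineer would, in place of code of your own. Each camera call takes 0.05 s, during which the arm holds its last target.

### The job

Get the little tile engraver ready to mark the glaze tests: lift its clear hinged guard right up, run the wooden fixture plate with the four tiles from the loading table in between the guide strips until it is fully home against the rubber end stops, then gently lower the guard until it is completely shut. Do not knock about the beaker, stamp, brush, marker and rubber kidney that lie round the machine.

Things in the scene. Friction and masses are not known exactly. Their poses are not given: they have to be found in the camera images.
- station (a point): Point on the bed of the grey engraver (fixed; bed 45 mm above the worktop) where the middle of the fixture plate's underside lies when home. Its axes are the machine's: z up, +x from the operator's front to the hinge at the back, +y towards the loading table; the plate is fed along -y. Points 'from the station' below are in these axes, mm. Other fixed points have the same axes.
- loading_table (a point): Point on the loading table, y 260 from the station. Table and bed are one flat surface, z 0, from x -95 to 95 and y -115 to 360, along which the plate slides.
- guide_mouth (a point): Middle of the flared mouth of the two steel guide strips, y 165 from the station. Strips 10 mm high, 10 wide; inner faces at x -80 and +80 here, narrowing to -57 and +57 at y 105 and then straight to y -80: 2 mm play each side of the plate.
- end_stop (a point): On the bed between the two rubber end stops (x -30 and +30, up to 15 mm high), y -75 from the station. The plate's leading edge touches both when it is home. Beyond them stands the control box: y -168 to -116, x -85 to 85, top at z 52, its knob up to z 66.
- head (a point): Tip of the parked engraving point, z 24 above the bed at the far back corner. Its head fills x 44 to 68, y -89 to -55 from the station, up to z 84. It hangs on a beam along y at x 69 to 85, z 61 to 79, on posts at y -88 and 74. All fixed, under the guard when shut.
- guard (a joint): Hinge of the clear guard, rad: 0 shut, 1.45 fully up at its stop. A stiff hinge: the guard stays where it is left; at its bar, lifting takes up to 8 N, lowering 1 to 4 N. Starts at 0 to 0.1. Shut, its hood covers x -92 to 92, y -107 to 87 from the station, top z 102. Its left wall (y 83 to 87) comes down 8 mm behind a plate that is home, and jams on one that is not.
- guard_hinge (a point): Point on the guard's hinge line, half-way along it: x 98, y -10, z 4 from the station. The guard turns about the machine's y axis; raising it carries the bar up and then back.
- guard_bar (a point): Centre of the guard's black bar handle: round, 12 mm thick, 120 mm long along the machine's y, on two 10 mm standoffs 50 mm either side of its middle, 32 mm free between it and the guard's front. Shut, it is at x -130, y -10, z 35 from the station, 80 mm above the worktop with nothing under it; 230 mm from the hinge line. Axes turn with the guard.
- fixture_center (a point): Middle of the fixture plate's base, 5 mm above its underside. Loose plywood, 110 (x) by 150 (y) by 10 mm, with four flat tiles (top 17 mm above the underside), 0.45 to 0.7 kg in all. Its z is up, its y runs from the leading edge (-75, to the station) to the back edge (+75). It starts on the loading table, up to 12 mm off line and 0.2 rad askew.
- push_block (a point): Middle of the wooden block along the back edge of the plate: 104 mm long (plate x), 14 mm thick, from 10 to 42 mm above the plate's underside. Its outer face, 7 mm from this point along +y, is flush with the plate's back edge. It can be pushed, or pinched from above. Axes as the plate's.
- fixture: The fixture plate as a whole: origin in the middle of its underside, axes as for its centre.
- slip_beaker: Grey beaker, 69 mm wide, 92 mm tall, beyond the control box; origin at the centre of its foot. Bystander.
- stamp: White waisted clay stamp, 42 mm wide, 52 mm tall, in front of the control box; origin at the centre of its foot. Bystander.
- marker: Black marker pen, 138 mm long (its y), 17 mm thick, lying in front of the loading table; origin at the middle of its underside. Bystander.
- brush: Glaze brush, 216 mm long (its y), 10 mm thick, lying in front of the machine; origin at the middle of its underside. Bystander.
- kidney_rubber: Black rubber kidney, 93 mm long (its y) by 34 mm, 8 mm thick, lying behind the loading table; origin at the middle of its underside. Bystander.

How it is judged (in metres and radians):
On the way, in this order (a step that is already met when the one before it is completed fails the run):
1. the guard is raised (value of joint guard above 1.2 rad), for 0.2 s.
2. the fixture plate is fully home while the guard is still raised (horizontal distance between fixture_center and station below 0.005 m and angle between the y axis of fixture_center and the y axis of station, either way round below 0.04 rad and z of fixture_center in the frame of station below 0.008 m and value of joint guard above 0.9 rad), for 0.2 s.
At the end, for the whole second after the job is handed in: The fixture plate lies flat between the guide strips, fully home against the end stops (its middle within 5 mm of the station point, square within 0.04 rad) and at rest, and the guard is shut (within 0.025 rad) (horizontal distance between fixture_center and station below 0.005 m and angle between the y axis of fixture_center and the y axis of station, either way round below 0.04 rad and z of fixture_center in the frame of station below 0.008 m and value of joint guard below 0.025 rad and linear speed of fixture below 0.01 m/s); the robot touches nothing.
It fails at once if a bystander is knocked over or shifted by more than 25 mm (distance of any of slip_beaker, stamp, marker, kidney_rubber, brush from where it was at the start of the episode above 0.025 m).
It fails at once if the fixture plate is tipped so that its tiles would fall out (angle between fixture_center's own z axis and vertical above 0.5 rad).
It fails at once if the guard is dropped or slammed down (velocity of joint guard below -3 rad/s).
It also fails if it takes over 72 s, if anything falls off the work surface, if the arm or the gripper's body presses on something with over 40 N, if the wrist force passes 120 N, or if a joint passes its speed limit or range.

## Working session

There is one attempt and no reset: what is moved stays moved. The work goes in short steps, Python scripts to look and compute and a tool call to move; the robot and the scene stay as the last step left them, time stands still between calls to the robot, and variables do not carry over. Pictures are saved under pics/ and viewed, and the job is handed in when it is done.

Besides the shell and the picture viewer there is one more tool, called as name([rows], argument=value, ...), one row to a line, values as JSON. play_rows: Moves the arm, as the interface text tells. Shift numbers are shares of 0.04 m and turn numbers shares of 1.5 rad, none past 1 either way. Its arguments: {"type":"object","properties":{"motion":{"type":"array","items":{"type":"object","properties":{"dr":{"type":"array","items":{"type":"number"}},"xyz":{"type":"array","items":{"type":"number"}},"claw":{"type":"number"}}}},"force":{"type":"number"}},"required":["motion"]}

```bash
ls; mkdir -p pics; python3 - <<'E'
from plant import *
import cv2,json,numpy as np
s=observe();print(s)
for n in ["scene","side","wrist"]:
    d=snapshot(n);cv2.imwrite(f"pics/{n}0.png",d["frame"])
    np.savez(f"{n}0.npz",**d)
    print(n,{k:np.array(v).tolist() for k,v in d.items() if k!="frame"})
E
```

```text
pics
{'t': 0.0, 'q': array([-7.47146883e+01,  1.80020653e+01, -2.75586864e+00,  6.93407353e+01,
       -9.55220495e-04,  9.00000141e+01]), 'dq': array([-0.0115914 ,  0.08854164,  0.06480921,  0.024969  , -0.03822731,
       -0.02807728]), 'tau': array([-1.64913989e-03, -5.39591074e+01,  3.39747405e+01,  1.93018484e-02,
       -2.87904390e-05,  1.51214022e-05]), 'tcp_pos': array([ 158.01853194, -578.22084772,  244.44425174]), 'tcp_rot': array([[ 2.63625140e-01, -9.64625090e-01, -4.70072581e-04],
       [-9.64623667e-01, -2.63625559e-01,  1.65678811e-03],
       [-1.72210252e-03,  1.66721404e-05, -9.99998517e-01]]), 'contact_force': array([0.06549082, 0.07317464, 0.11824332]), 'moment': array([ 0.00937337,  0.03480606, -0.00246413]), 'grip_width': 85.13106320615923}
scene {'fx': 458.912032225055, 'fy': 458.912032225055, 'cx': 323.8926615777648, 'cy': 245.1963559303243, 'R': [[-0.8567586317650482, -0.5157162663967468, -0.0011745083578173384], [-0.366718014093088, 0.6108261831502514, -0.7017187984639698], [0.36260521926153333, -0.6007729242832898, -0.7124530499705932]], 't': [460.6398863086105, 317.12012997142403, 645.5576604443079]}
side {'fx': 474.37954905646194, 'fy': 474.37954905646194, 'cx': 326.40358063885503, 'cy': 236.07450557015343, 'R': [[0.6652174736862245, 0.7462211579375806, -0.025292215182024996], [0.3541320454089615, -0.34514987620950244, -0.8691732033185504], [-0.6573250391678249, 0.5692324186119951, -0.4938605536830774]], 't': [-328.1231878639859, -139.53665675027725, 1387.964425448735]}
wrist {'fx': 371.64829954431775, 'fy': 371.64829954431775, 'cx': 325.0729767972688, 'cy': 239.36508831283567, 'R': [[0.264388674591762, -0.9644130929859409, -0.002452513996306086], [-0.9197285327085242, -0.25290213859892025, 0.30023313343786334], [-0.29016901087028013, -0.07712259311889859, -0.9538627001624395]], 't': [-599.8872526341072, -40.346024277024725, 378.848390116127]}
```

View pics/scene0.png

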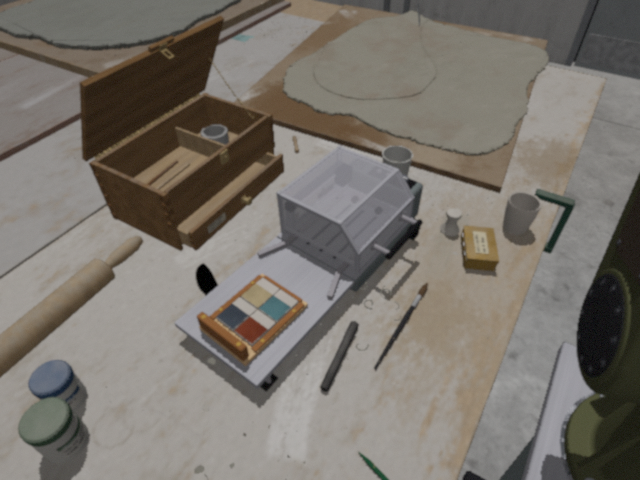

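View pics/side0.png

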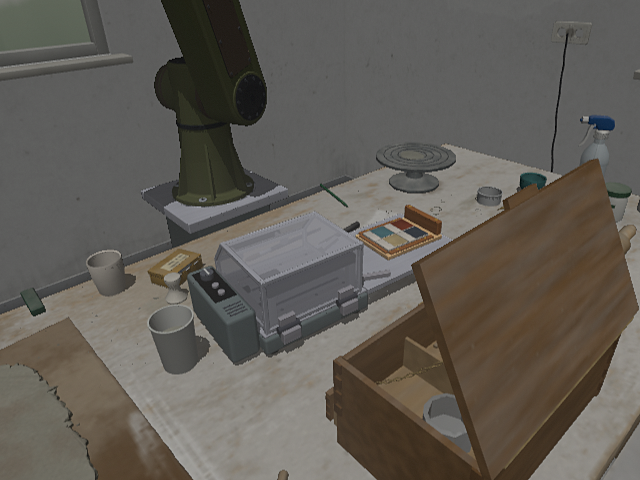

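View pics/wrist0.png

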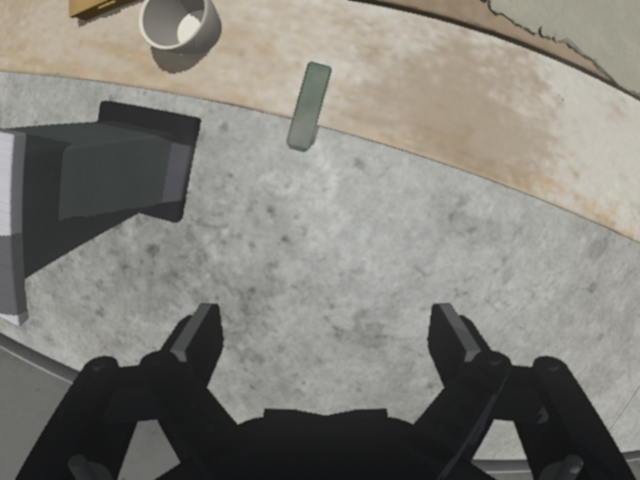

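```bash
python3 - <<'E'
import cv2
a=cv2.imread("pics/scene0.png");b=cv2.imread("pics/side0.png")
cv2.imwrite("pics/sc1.png",cv2.resize(a[240:400,165:325],(800,800),interpolation=cv2.INTER_CUBIC)[:, :][:800])
c=a[140:300,240:440];cv2.imwrite("pics/sc2.png",cv2.resize(c,(800,640),interpolation=3)[:600])
c=a[240:400,165:365];cv2.imwrite("pics/sc1.png",cv2.resize(c[:150],(800,600),interpolation=3))
c=b[195:365,175:400];cv2.imwrite("pics/sd1.png",cv2.resize(c[:168],(800,597),interpolation=3))
E
```

```text
(no output)
```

View pics/sc1.png

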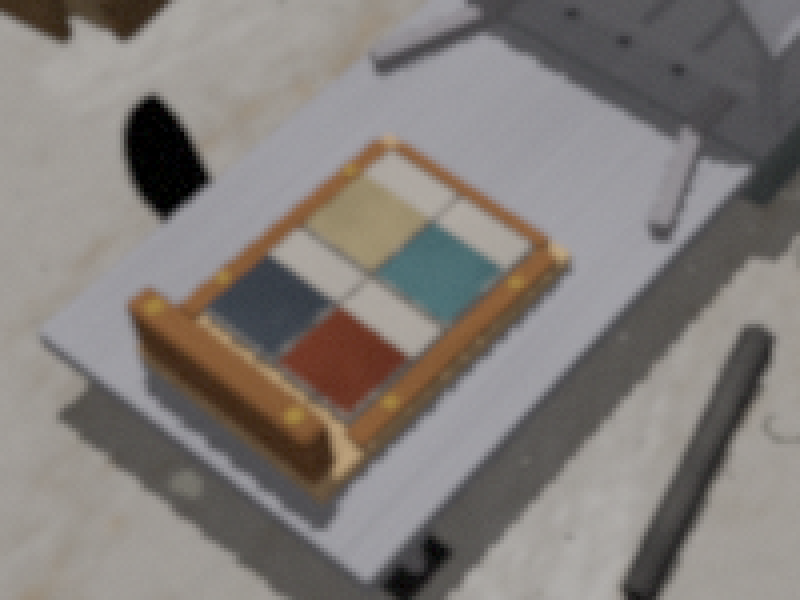

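View pics/sc2.png

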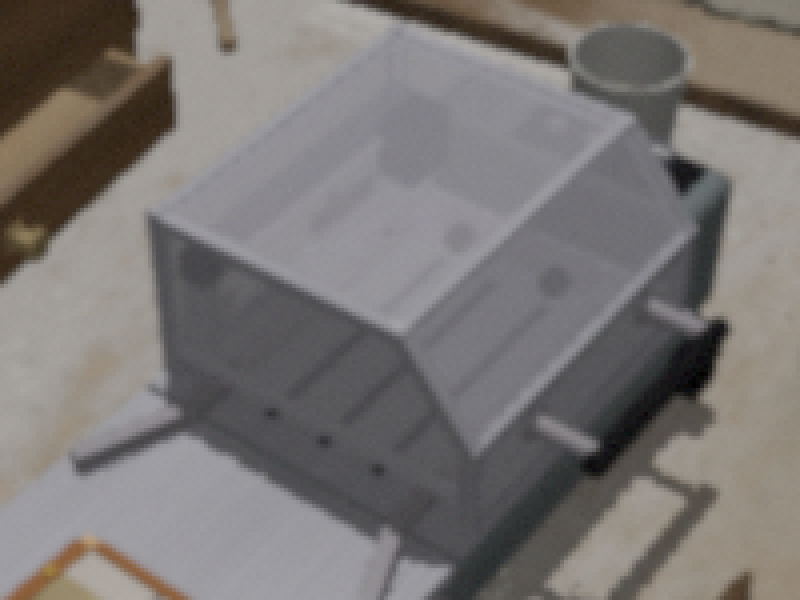

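View pics/sd1.png

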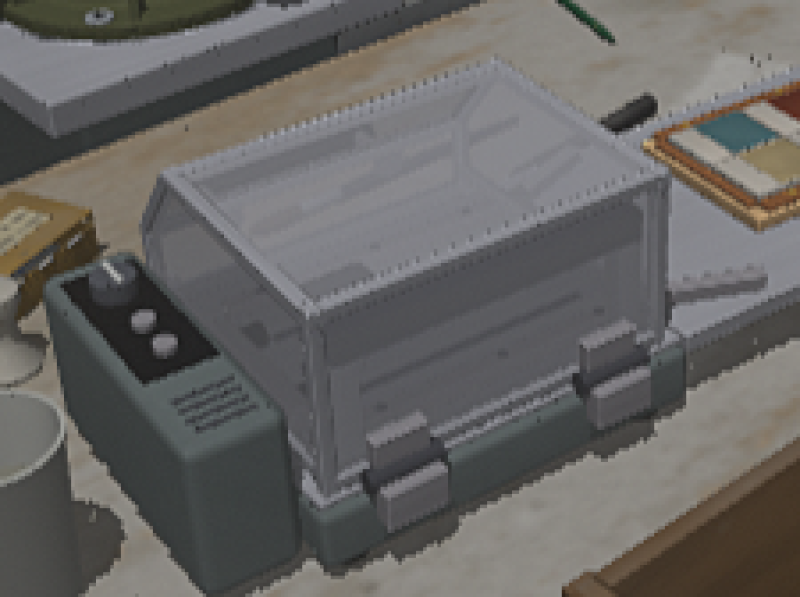

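```bash
cat > h.py <<'E'
import numpy as np, cv2
from scipy.optimize import least_squares
def load(n): return dict(np.load(n))
def proj(d,X):
    X=np.atleast_2d(X); c=X@np.array(d["R"]).T+np.array(d["t"])
    return np.c_[d["fx"]*c[:,0]/c[:,2]+d["cx"], d["fy"]*c[:,1]/c[:,2]+d["cy"]]
def ray(d,p,z):
    v=np.array([(p[0]-d["cx"])/d["fx"],(p[1]-d["cy"])/d["fy"],1.]); R=np.array(d["R"]);t=np.array(d["t"])
    o=-R.T@t; w=R.T@v; return o+w*(z-o[2])/w[2]
def Rz(a): return np.array([[np.cos(a),-np.sin(a),0],[np.sin(a),np.cos(a),0],[0,0,1.]])
def guardpt(P,g):
    h=np.array([98,-10,4.]); P=np.atleast_2d(P)-h
    # raising: -x point goes up
    c,s=np.cos(g),np.sin(g)
    return np.c_[P[:,0]*c+P[:,2]*s, P[:,1], -P[:,0]*s+P[:,2]*c]+h
E
cat > fit.py <<'E'
from h import *
sc=load("scene0.npz");sd=load("side0.npz")
a=lambda u,v:(165+u/4,240+v/4); b=lambda u,v:(240+u/4,140+v/4); c=lambda u,v:(175+u/3.5556,195+v/3.5536)
F=[(sc,(95,360,0),a(40,335),0),(sc,(-95,360,0),a(370,580),0),
(sc,(92,87,102),b(152,210),1),(sc,(-130,50,35),b(592,465),1),(sc,(-130,-70,35),b(722,330),1),
(sc,(92,-107,102),b(395,28),1),
(sd,(92,-107,102),c(312,308),1),(sd,(92,87,102),c(668,180),1),
(sd,(85,-168,52),c(190,455),0),(sd,(85,-116,52),c(285,410),0),(sd,(-85,-168,52),c(48,288),0)]
def w(p,P,g): 
    P=guardpt(P,p[3])[0] if g else np.array(P,float)
    return Rz(p[2])@P+[p[0],p[1],45]
def res(p): return np.concatenate([proj(d,w(p,P,g))[0]-q for d,P,q,g in F])
best=min((least_squares(res,[500,-50,y,0.05],loss='soft_l1') for y in (-1.5,-.7,0,.7,1.5)),key=lambda r:r.cost)
p=best.x;print(p,np.degrees(p[2]));print(res(p).reshape(-1,2).round(1))
np.save("station.npy",p)
E
python3 fit.py
```

```text
[ 5.93535204e+02 -1.70070288e+02 -9.60904169e-02  1.25674008e+01] -5.505575339943004
[[-1.1 -0.9]
 [ 0.9  0.5]
 [-0.7  0.3]
 [-0.4  1.8]
 [-0.9 -0.9]
 [-0.8 -1.5]
 [-0.4  1.4]
 [-0.8 -3.6]
 [-1.1 -0. ]
 [ 2.8 -0.8]
 [-4.3 -3.2]]
```

```bash
cat > ov.py <<'E'
from h import *
p=np.load("station.npy")
def W(P,g=None):
    P=np.atleast_2d(np.array(P,float))
    if g is not None:P=guardpt(P,g)
    return P@Rz(p[2]).T+[p[0],p[1],45]
def S(X): return (np.atleast_2d(X)-[p[0],p[1],45])@Rz(p[2])
if __name__=="__main__":
  for n,(x0,x1,y0,y1) in dict(scene=(160,440,140,400),side=(175,455,190,380)).items():
    d=load(n+"0.npz");k=800/(x1-x0);im=cv2.resize(d["frame"][y0:y1,x0:x1],None,fx=k,fy=k,interpolation=3)
    def L(P,col,g=None):
        q=((proj(d,W(P,g))-[x0-.5,y0-.5])*k).astype(int); cv2.polylines(im,[q.reshape(-1,1,2)],False,col,1)
    L([(95,87,0),(95,360,0),(-95,360,0),(-95,-115,0)],(0,0,255))
    for s in(-1,1): L([(80*s,165,10),(57*s,105,10),(57*s,-80,10)],(0,255,0)); 
    L([(92,87,102),(92,-107,102),(92,-107,0),(92,87,0),(92,87,102)],(255,0,0),0)
    L([(-130,50,35),(-130,-70,35)],(255,255,0),0)
    L([(-85,-116,52),(85,-116,52),(85,-168,52),(-85,-168,52),(-85,-116,52)],(0,255,255))
    im=im[:600];cv2.imwrite(f"pics/ov_{n}.png",im)
E
python3 ov.py
```

```text
(no output)
```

View pics/ov_scene.png

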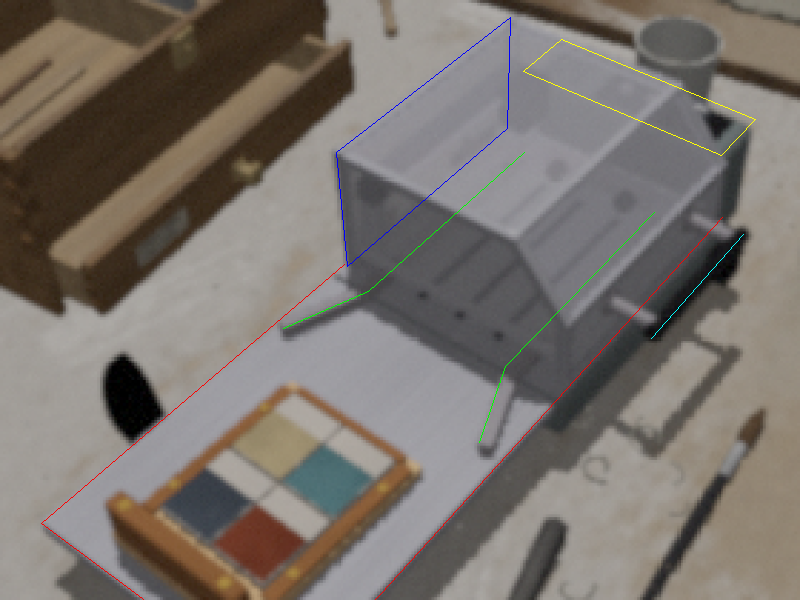

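View pics/ov_side.png

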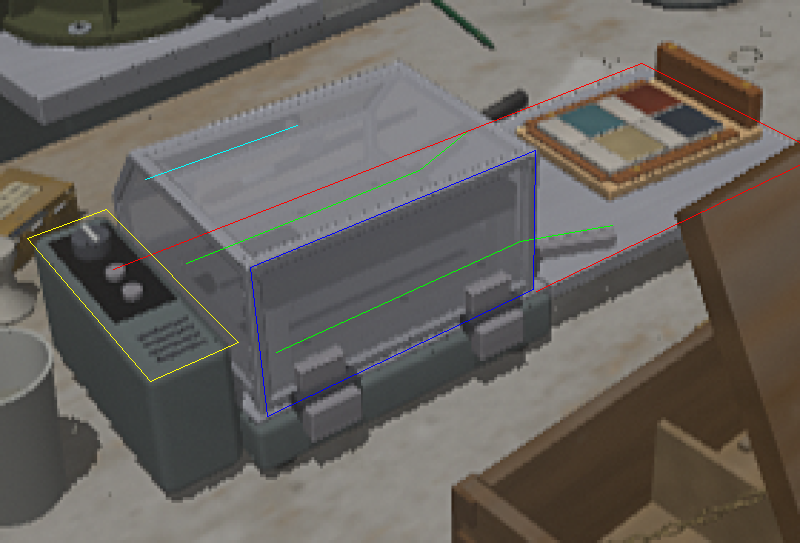

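```bash
cat > plan.py <<'E'
from ov import *
from plant import observe
from scipy.spatial.transform import Rotation as Rot
import json
def tool(th,yaw0=0.0,flip=0):
    """th tilt (deg) about machine y, jaws along machine x"""
    ex=Rz(p[2])@[1,0,0]; ey=Rz(p[2])@[0,1,0]; ez=np.array([0,0,1.])
    t=np.radians(th); z=-np.cos(t)*ez+np.sin(t)*ex; x=np.cos(t)*ex+np.sin(t)*ez
    return np.c_[x,np.cross(z,x),z]
def cur():
    s=observe(); return np.array(s["tcp_pos"]),np.array(s["tcp_rot"]),s
def plan(P,R,n,claw,P0=None,R0=None,show=True):
    if P0 is None: P0,R0,s=cur()
    rv=Rot.from_matrix(R0.T@R).as_rotvec(); out=[]
    for i in range(n):
        Ri=R0@Rot.from_rotvec(rv*i/n).as_matrix(); d=Ri.T@(np.array(P)-P0)/n/40
        out.append(dict(dr=(rv/n/1.5).round(3).tolist(),xyz=d.round(3).tolist(),claw=claw))
    if show:
        print("dist",np.linalg.norm(P-P0).round(1),"ang",np.degrees(np.linalg.norm(rv)).round(1),"per row mm",(np.linalg.norm(P-P0)/n).round(1))
        print("\n".join(json.dumps(o) for o in out))
    return out
def st():
    P,R,s=cur(); print("t",s["t"],"tcp",P.round(1),"stn",S(P)[0].round(1),"F",np.round(s["contact_force"],1),"w",round(s["grip_width"],1),"q",np.round(s["q"],0))
    print(R.round(3).tolist())
E
python3 - <<'E'
from plan import *
st()
bar=W([-130,-10,35],0)[0];print("bar",bar, "hinge",W([98,-10,4]))
R=tool(30); 
plan(bar-110*R[:,2],R,15,0.3)
d=load("wrist0.npz");print("cam",(-d["R"].T@d["t"]), cur()[1].T@((-d["R"].T@d["t"])-cur()[0]))
E
```

```text
t 0.15 tcp [ 158.1 -578.4  244.6] stn [-394.3 -448.2  199.6] F [-0.3 -0.9  0.2] w 85.3 q [-75.  18.  -3.  69.   0.  90.]
[[0.264, -0.965, -0.0], [-0.965, -0.264, 0.001], [-0.001, -0.0, -1.0]]
bar [ 463.17548536 -167.55161661   80.        ] hinge [[ 690.12369106 -189.42653217   49.        ]]
dist 490.5 ang 74.7 per row mm 32.7
{"dr": [0.014, 0.02, -0.052], "xyz": [-0.559, -0.585, 0.116], "claw": 0.3}
{"dr": [0.014, 0.02, -0.052], "xyz": [-0.515, -0.625, 0.113], "claw": 0.3}
{"dr": [0.014, 0.02, -0.052], "xyz": [-0.468, -0.661, 0.111], "claw": 0.3}
{"dr": [0.014, 0.02, -0.052], "xyz": [-0.418, -0.694, 0.112], "claw": 0.3}
{"dr": [0.014, 0.02, -0.052], "xyz": [-0.365, -0.722, 0.115], "claw": 0.3}
{"dr": [0.014, 0.02, -0.052], "xyz": [-0.311, -0.746, 0.12], "claw": 0.3}
{"dr": [0.014, 0.02, -0.052], "xyz": [-0.256, -0.766, 0.127], "claw": 0.3}
{"dr": [0.014, 0.02, -0.052], "xyz": [-0.199, -0.781, 0.136], "claw": 0.3}
{"dr": [0.014, 0.02, -0.052], "xyz": [-0.141, -0.792, 0.148], "claw": 0.3}
{"dr": [0.014, 0.02, -0.052], "xyz": [-0.083, -0.797, 0.161], "claw": 0.3}
{"dr": [0.014, 0.02, -0.052], "xyz": [-0.026, -0.798, 0.176], "claw": 0.3}
{"dr": [0.014, 0.02, -0.052], "xyz": [0.031, -0.794, 0.193], "claw": 0.3}
{"dr": [0.014, 0.02, -0.052], "xyz": [0.087, -0.785, 0.211], "claw": 0.3}
{"dr": [0.014, 0.02, -0.052], "xyz": [0.141, -0.771, 0.231], "claw": 0.3}
{"dr": [0.014, 0.02, -0.052], "xyz": [0.194, -0.753, 0.252], "claw": 0.3}
cam [ 231.42606855 -559.52494633  372.01132976] [   0.99304921  -75.71450574 -127.38200659]
```

play_rows([
  {"dr":[0,0,-0.05],"xyz":[-0.56,-0.58,0],"claw":0.4},
  {"dr":[0,0,-0.05],"xyz":[-0.52,-0.62,0],"claw":0.4},
  {"dr":[0,0,-0.05],"xyz":[-0.47,-0.66,0],"claw":0.4},
  {"dr":[0,0,-0.05],"xyz":[-0.42,-0.69,0],"claw":0.4},
  {"dr":[0,0,-0.05],"xyz":[-0.37,-0.72,0],"claw":0.4},
], force=40)

```text
t: 0.65
tcp_pos: [239.7, -436.7, 242.1]
tcp_rot: [[0.605, -0.796, -0.002], [-0.796, -0.605, 0.003], [-0.004, -0.0, -1.0]]
contact_force: [0.5, -0.3, -0.3]
grip_width: 34.3
```

```bash
python3 - <<'E'
from plan import *
st()
bar=W([-130,-10,35],0)[0]
R=tool(30); 
plan(bar-110*R[:,2],R,15,0.3)
E
```

```text
t 0.65 tcp [ 239.7 -436.7  242.1] stn [-326.6 -299.3  197.1] F [ 0.5 -0.3 -0.3] w 34.3 q [-61.   7. -17.  66.  -0.  82.]
[[0.605, -0.796, -0.002], [-0.796, -0.605, 0.003], [-0.004, -0.0, -1.0]]
dist 329.0 ang 55.6 per row mm 21.9
{"dr": [0.01, 0.022, -0.036], "xyz": [-0.194, -0.5, 0.112], "claw": 0.3}
{"dr": [0.01, 0.022, -0.036], "xyz": [-0.17, -0.509, 0.113], "claw": 0.3}
{"dr": [0.01, 0.022, -0.036], "xyz": [-0.147, -0.516, 0.116], "claw": 0.3}
{"dr": [0.01, 0.022, -0.036], "xyz": [-0.123, -0.521, 0.118], "claw": 0.3}
{"dr": [0.01, 0.022, -0.036], "xyz": [-0.098, -0.525, 0.122], "claw": 0.3}
{"dr": [0.01, 0.022, -0.036], "xyz": [-0.074, -0.528, 0.127], "claw": 0.3}
{"dr": [0.01, 0.022, -0.036], "xyz": [-0.05, -0.53, 0.132], "claw": 0.3}
{"dr": [0.01, 0.022, -0.036], "xyz": [-0.026, -0.53, 0.139], "claw": 0.3}
{"dr": [0.01, 0.022, -0.036], "xyz": [-0.002, -0.529, 0.146], "claw": 0.3}
{"dr": [0.01, 0.022, -0.036], "xyz": [0.021, -0.526, 0.154], "claw": 0.3}
{"dr": [0.01, 0.022, -0.036], "xyz": [0.044, -0.522, 0.162], "claw": 0.3}
{"dr": [0.01, 0.022, -0.036], "xyz": [0.066, -0.517, 0.171], "claw": 0.3}
{"dr": [0.01, 0.022, -0.036], "xyz": [0.088, -0.51, 0.181], "claw": 0.3}
{"dr": [0.01, 0.022, -0.036], "xyz": [0.109, -0.502, 0.192], "claw": 0.3}
{"dr": [0.01, 0.022, -0.036], "xyz": [0.129, -0.493, 0.203], "claw": 0.3}
```

play_rows([
  {"dr":[0,0,-0.06],"xyz":[-0.29,-0.75,0],"claw":0.4},
  {"dr":[0,0,-0.06],"xyz":[-0.24,-0.77,0],"claw":0.4},
  {"dr":[0,0,-0.06],"xyz":[-0.18,-0.78,0],"claw":0.4},
  {"dr":[0,0,-0.06],"xyz":[-0.12,-0.79,0],"claw":0.4},
  {"dr":[0,0,-0.06],"xyz":[-0.06,-0.8,0],"claw":0.3},
])

```text
t: 1.15
tcp_pos: [319.8, -289.9, 241.5]
tcp_rot: [[0.899, -0.438, -0.002], [-0.438, -0.899, 0.005], [-0.004, -0.003, -1.0]]
contact_force: [0.2, 1.0, 0.8]
grip_width: 25.6
```

```bash
python3 - <<'E'
from plan import *
st()
bar=W([-130,-10,35],0)[0]
R=tool(30); 
plan(bar-100*R[:,2],R,10,0.3)
E
```

```text
t 1.15 tcp [ 319.8 -289.9  241.5] stn [-261.  -145.5  196.5] F [0.2 1.  0.8] w 25.6 q [-42.   0. -24.  66.   0.  74.]
[[0.899, -0.438, -0.002], [-0.438, -0.899, 0.005], [-0.004, -0.003, -1.0]]
dist 174.7 ang 36.4 per row mm 17.5
{"dr": [0.006, 0.035, -0.023], "xyz": [0.072, -0.388, 0.188], "claw": 0.3}
{"dr": [0.006, 0.035, -0.023], "xyz": [0.075, -0.383, 0.196], "claw": 0.3}
{"dr": [0.006, 0.035, -0.023], "xyz": [0.078, -0.379, 0.203], "claw": 0.3}
{"dr": [0.006, 0.035, -0.023], "xyz": [0.081, -0.374, 0.21], "claw": 0.3}
{"dr": [0.006, 0.035, -0.023], "xyz": [0.083, -0.369, 0.218], "claw": 0.3}
{"dr": [0.006, 0.035, -0.023], "xyz": [0.084, -0.364, 0.226], "claw": 0.3}
{"dr": [0.006, 0.035, -0.023], "xyz": [0.085, -0.359, 0.233], "claw": 0.3}
{"dr": [0.006, 0.035, -0.023], "xyz": [0.085, -0.354, 0.241], "claw": 0.3}
{"dr": [0.006, 0.035, -0.023], "xyz": [0.084, -0.349, 0.249], "claw": 0.3}
{"dr": [0.006, 0.035, -0.023], "xyz": [0.083, -0.344, 0.256], "claw": 0.3}
```

play_rows([
  {"dr":[0.012,0.07,-0.046],"xyz":[0.15,-0.77,0.38],"claw":0.3},
  {"dr":[0.012,0.07,-0.046],"xyz":[0.16,-0.75,0.41],"claw":0.3},
  {"dr":[0.012,0.07,-0.046],"xyz":[0.17,-0.73,0.44],"claw":0.3},
  {"dr":[0.012,0.07,-0.046],"xyz":[0.17,-0.71,0.47],"claw":0.3},
  {"dr":[0.012,0.07,-0.046],"xyz":[0.17,-0.69,0.5],"claw":0.3},
])

```text
t: 1.65
tcp_pos: [420.4, -159.0, 167.7]
tcp_rot: [[0.85, -0.082, 0.521], [-0.067, -0.997, -0.046], [0.523, 0.004, -0.853]]
contact_force: [0.8, 0.1, -0.3]
grip_width: 25.5
```

```bash
python3 - <<'E'
from plan import *
st()
d=snapshot("wrist") if 0 else None
from plant import snapshot
d=snapshot("wrist");cv2.imwrite("pics/w1.png",d["frame"]);np.savez("w1.npz",**d)
d=snapshot("scene");cv2.imwrite("pics/s1.png",d["frame"])
E
```

```text
t 1.65 tcp [ 420.4 -159.   167.7] stn [-173.4   -5.6  122.7] F [ 0.8  0.1 -0.3] w 25.5 q [-29. -18. -58.  21.  12.  68.]
[[0.85, -0.082, 0.521], [-0.067, -0.997, -0.046], [0.523, 0.004, -0.853]]
```

View pics/w1.png

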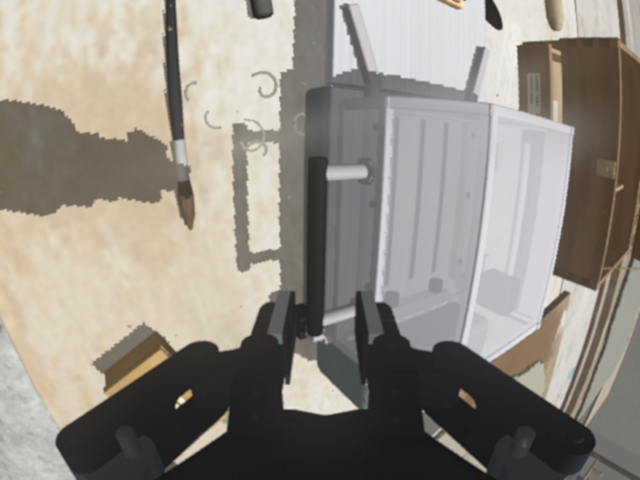

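View pics/s1.png

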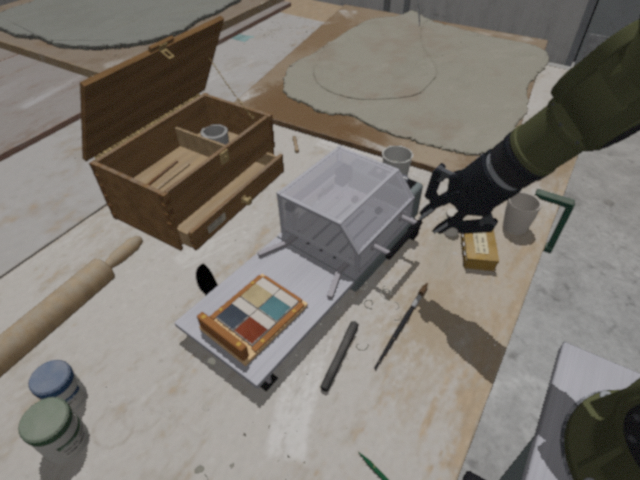

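```bash
cat >> h.py <<'E'
def fproj(d,X):
    c=np.atleast_2d(X)@np.array(d["R"]).T+np.array(d["t"]); r=np.linalg.norm(c[:,:2],axis=1); th=np.arctan2(r,c[:,2])
    return np.c_[d["fx"]*th*c[:,0]/r+d["cx"], d["fy"]*th*c[:,1]/r+d["cy"]]
E
python3 - <<'E'
from ov import *
d=load("w1.npz")
im=cv2.resize(d["frame"],(800,600))
def L(a,b,c,g=None):
    t=np.linspace(0,1,30)[:,None]; q=fproj(d,W(np.array(a)*(1-t)+np.array(b)*t,g))*1.25
    cv2.polylines(im,[q.astype(int).reshape(-1,1,2)],False,c,1)
for x in(-136,-124): L((x,50,35),(x,-70,35),(255,255,0),0)
L((92,87,102),(92,-107,102),(255,0,0),0); L((-92,87,0),(-92,-107,0),(255,0,0),0);L((-92,87,0),(92,87,0),(255,0,0),0)
for s in(-1,1): L((80*s,165,10),(57*s,105,10),(0,255,0));L((57*s,105,10),(57*s,-80,10),(0,255,0))
cv2.imwrite("pics/w1o.png",im)
E
```

```text
(no output)
```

View pics/w1o.png

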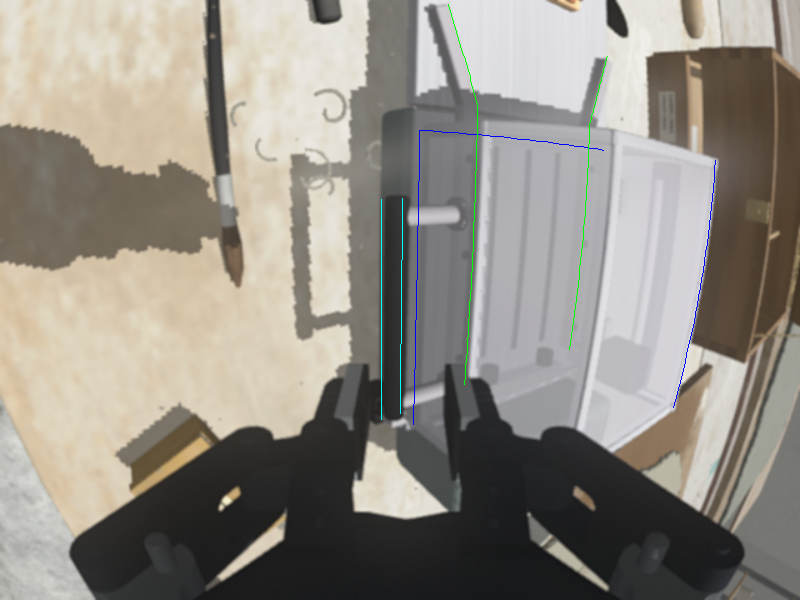

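```bash
python3 - <<'E'
s=open("fit.py").read()
s=s.replace("def w(p","w1=load('w1.npz')\nF+=[(w1,(-130,50,35),(397/1.25,198/1.25),1),(w1,(-130,-70,35),(394/1.25,418/1.25),1),(w1,(92,87,102),(716/1.25,157/1.25),1),(w1,(-80,165,10),(449/1.25,3/1.25),0),(w1,(80,165,10),(606/1.25,58/1.25),0)]\ndef w(p")
s=s.replace("proj(d,w","(fproj if d is w1 else proj)(d,w").replace("[500,-50,y,0.05]","[590,-170,y,0.02]").replace("(-1.5,-.7,0,.7,1.5)","(-.1,0)")
open("fit2.py","w").write(s)
E
python3 fit2.py
```

```text
[ 5.93250911e+02 -1.69502605e+02 -9.87051991e-02  1.49779660e-02] -5.655391321876772
[[-1.4 -0.9]
 [ 0.2  0.7]
 [-1.4  0.1]
 [-0.6  0.8]
 [-0.8 -1.8]
 [-1.1 -1.6]
 [-0.   1.5]
 [-0.2 -3.4]
 [-1.2 -0.4]
 [ 2.7 -1.1]
 [-4.  -3.5]
 [-0.6  0. ]
 [ 0.1  0. ]
 [ 0.1  2.6]
 [-0.5  0.4]
 [ 1.  -1.6]]
```

```bash
python3 - <<'E'
from plan import *
bar=W([-130,-10,35],0.015)[0];print(bar)
R=tool(28); plan(bar+5*R[:,2],R,5,0.3)
E
```

```text
[ 463.38646724 -166.69143042   83.41638432]
dist 98.0 ang 3.2 per row mm 19.6
{"dr": [-0.001, -0.007, 0.002], "xyz": [-0.001, 0.033, 0.489], "claw": 0.3}
{"dr": [-0.001, -0.007, 0.002], "xyz": [0.004, 0.033, 0.489], "claw": 0.3}
{"dr": [-0.001, -0.007, 0.002], "xyz": [0.01, 0.032, 0.489], "claw": 0.3}
{"dr": [-0.001, -0.007, 0.002], "xyz": [0.015, 0.031, 0.489], "claw": 0.3}
{"dr": [-0.001, -0.007, 0.002], "xyz": [0.02, 0.03, 0.488], "claw": 0.3}
```

play_rows([
  {"dr":[0,-0.007,0.002],"xyz":[0,0.03,0.4],"claw":0.3},
  {"dr":[0,-0.007,0.002],"xyz":[0,0.03,0.4],"claw":0.3},
  {"dr":[0,-0.007,0.002],"xyz":[0.01,0.03,0.4],"claw":0.3},
  {"dr":[0,-0.007,0.002],"xyz":[0.015,0.03,0.4],"claw":0.3},
  {"dr":[0,0,0],"xyz":[0,0,0.1],"claw":0.3},
])

```text
t: 2.25
tcp_pos: [452.8, -166.9, 105.9]
tcp_rot: [[0.875, -0.095, 0.475], [-0.085, -0.995, -0.043], [0.477, -0.003, -0.879]]
contact_force: [0.4, -0.1, 0.1]
grip_width: 26.1
```

```bash
python3 - <<'E'
from plan import *
from plant import snapshot
st()
bar=W([-130,-10,35],0.015)[0]
R=tool(28); plan(bar+5*R[:,2],R,3,0.3)
d=snapshot("wrist");cv2.imwrite("pics/w2.png",d["frame"])
d=snapshot("side");cv2.imwrite("pics/sd2.png",cv2.resize(d["frame"][150:350,150:416],(800,600)))
E
```

```text
t 2.25 tcp [ 452.8 -166.9  105.9] stn [-140.1  -11.3   60.9] F [ 0.4 -0.1  0.1] w 26.1 q [-27.  -6. -58.  12.  10.  71.]
[[0.875, -0.095, 0.475], [-0.085, -0.995, -0.043], [0.477, -0.003, -0.879]]
dist 29.9 ang 0.5 per row mm 10.0
{"dr": [-0.001, -0.002, 0.0], "xyz": [-0.013, -0.009, 0.249], "claw": 0.3}
{"dr": [-0.001, -0.002, 0.0], "xyz": [-0.012, -0.01, 0.249], "claw": 0.3}
{"dr": [-0.001, -0.002, 0.0], "xyz": [-0.011, -0.01, 0.249], "claw": 0.3}
```

View pics/w2.png

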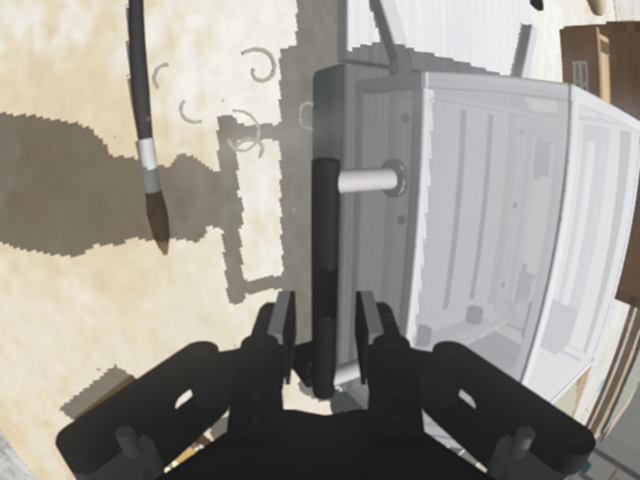

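play_rows([
  {"dr":[0,0,0],"xyz":[-0.01,-0.01,0.25],"claw":0.3},
  {"dr":[0,0,0],"xyz":[-0.01,-0.01,0.25],"claw":0.3},
  {"dr":[0,0,0],"xyz":[0,-0.01,0.25],"claw":0.3},
  {"dr":[0,0,0],"xyz":[0,0,0.05],"claw":0},
  {"dr":[0,0,0],"xyz":[0,0,0],"claw":0},
], force=40)

```text
t: 2.85
tcp_pos: [466.7, -168.2, 78.7]
tcp_rot: [[0.875, -0.098, 0.474], [-0.087, -0.995, -0.045], [0.477, -0.002, -0.879]]
contact_force: [4.0, -1.4, -6.3]
grip_width: 11.1
```

```bash
python3 - <<'E'
from plan import *
from plant import snapshot
st()
d=snapshot("wrist");cv2.imwrite("pics/w3.png",d["frame"])
d=snapshot("side");cv2.imwrite("pics/sd3.png",cv2.resize(d["frame"][150:350,150:416],(800,600)))
E
```

```text
t 2.85 tcp [ 466.7 -168.2   78.7] stn [-126.1  -11.2   33.7] F [ 4.  -1.4 -6.3] w 11.1 q [-26.  -1. -58.   6.  10.  72.]
[[0.875, -0.098, 0.474], [-0.087, -0.995, -0.045], [0.477, -0.002, -0.879]]
```

View pics/w3.png

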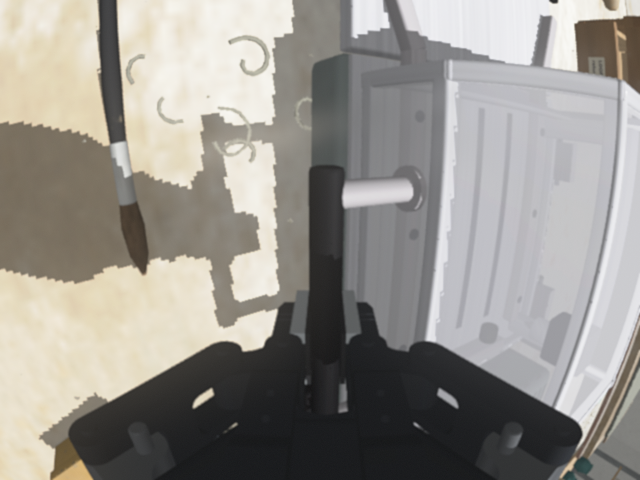

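```bash
cat > arc.py <<'E'
from plan import *
import sys
def gang():
    P,R,s=cur(); b=S(P-5*R[:,2])[0]-[98,-10,4]
    return np.arctan2(b[2],-b[0])-np.arctan2(31,228), np.hypot(b[0],b[2]), b
def arc(dg,n,dth=0,claw=0):
    P,R,s=cur(); g,r,b=gang(); st(); print("g",g,"r",r,"y",b[1]-0)
    for i in range(1,n+1):
        gi=g+dg*i; 
        # ideal bar at gi, correct radius gradually
        f=max(0,1-i/3)
        ph=gi+np.arctan2(31,228); rr=230.1+(r-230.1)*f
        B=W([98-rr*np.cos(ph),-10+b[1],4+rr*np.sin(ph)])[0]
        R2=R@Rot.from_rotvec([0,np.radians(dth),0]).as_matrix()
        T=B+5*R2[:,2]
        print(json.dumps(dict(dr=[0,round(np.radians(dth)/1.5,3),0],xyz=(R.T@(T-P)/40).round(3).tolist(),claw=claw)), round(gi,3))
        P=T;R=R2
if __name__=="__main__": arc(float(sys.argv[1]),int(sys.argv[2]),float(sys.argv[3]))
E
python3 arc.py 0.04 5 0
```

```text
t 2.95 tcp [ 466.7 -168.2   78.9] stn [-126.   -11.2   33.9] F [ 2.6 -1.2 -7. ] w 11.2 q [-26.  -1. -58.   6.  10.  72.]
[[0.875, -0.098, 0.475], [-0.087, -0.995, -0.045], [0.477, -0.002, -0.879]]
g 0.015305306082861125 r 228.99954379716917 y -1.1848916175564135
{"dr": [0, 0.0, 0], "xyz": [0.135, -0.0, -0.186], "claw": 0} 0.055
{"dr": [0, 0.0, 0], "xyz": [0.142, -0.0, -0.18], "claw": 0} 0.095
{"dr": [0, 0.0, 0], "xyz": [0.15, -0.0, -0.175], "claw": 0} 0.135
{"dr": [0, 0.0, 0], "xyz": [0.163, -0.0, -0.162], "claw": 0} 0.175
{"dr": [0, 0.0, 0], "xyz": [0.169, -0.0, -0.156], "claw": 0} 0.215
```

play_rows([
  {"dr":[0,0,0],"xyz":[0.135,0,-0.185],"claw":0},
  {"dr":[0,0,0],"xyz":[0.14,0,-0.18],"claw":0},
  {"dr":[0,0,0],"xyz":[0.15,0,-0.175],"claw":0},
  {"dr":[0,0,0],"xyz":[0.16,0,-0.16],"claw":0},
  {"dr":[0,0,0],"xyz":[0.17,0,-0.155],"claw":0},
], force=60)

```text
t: 3.45
tcp_pos: [478.2, -169.4, 125.5]
tcp_rot: [[0.874, -0.098, 0.477], [-0.087, -0.995, -0.045], [0.479, -0.002, -0.878]]
contact_force: [8.3, -1.8, -10.2]
grip_width: 10.1
```

```bash
python3 arc.py 0.07 5 0
```

```text
t 3.45 tcp [ 478.2 -169.4  125.5] stn [-114.5  -11.3   80.5] F [  8.3  -1.8 -10.2] w 10.1 q [-25.  -5. -54.  14.   9.  73.]
[[0.874, -0.098, 0.477], [-0.087, -0.995, -0.045], [0.479, -0.002, -0.878]]
g 0.22497739900862537 r 229.673610790032 y -1.2775822115765223
{"dr": [0, 0.0, 0], "xyz": [0.311, -0.001, -0.254], "claw": 0} 0.295
{"dr": [0, 0.0, 0], "xyz": [0.328, -0.001, -0.232], "claw": 0} 0.365
{"dr": [0, 0.0, 0], "xyz": [0.344, -0.001, -0.209], "claw": 0} 0.435
{"dr": [0, 0.0, 0], "xyz": [0.36, -0.001, -0.181], "claw": 0} 0.505
{"dr": [0, 0.0, 0], "xyz": [0.371, -0.001, -0.155], "claw": 0} 0.575
```

play_rows([
  {"dr":[0,0,0],"xyz":[0.31,0,-0.255],"claw":0},
  {"dr":[0,0,0],"xyz":[0.33,0,-0.23],"claw":0},
  {"dr":[0,0,0],"xyz":[0.345,0,-0.21],"claw":0},
  {"dr":[0,0,0],"xyz":[0.36,0,-0.18],"claw":0},
  {"dr":[0,0,0],"xyz":[0.37,0,-0.155],"claw":0},
])

```text
t: 3.95
tcp_pos: [515.7, -173.4, 193.3]
tcp_rot: [[0.877, -0.1, 0.47], [-0.089, -0.995, -0.046], [0.472, -0.002, -0.882]]
contact_force: [-3.6, -1.0, -5.5]
grip_width: 10.0
```

```bash
python3 arc.py 0.08 5 0
```

```text
t 3.95 tcp [ 515.7 -173.4  193.3] stn [-76.8 -11.6 148.3] F [-3.6 -1.  -5.5] w 10.0 q [-23.  -6. -44.  25.   8.  74.]
[[0.877, -0.1, 0.47], [-0.089, -0.995, -0.046], [0.472, -0.002, -0.882]]
g 0.5632062568817633 r 231.3453073156918 y -1.561366776357966
{"dr": [0, 0.0, 0], "xyz": [0.439, -0.001, -0.145], "claw": 0} 0.643
{"dr": [0, 0.0, 0], "xyz": [0.448, -0.001, -0.109], "claw": 0} 0.723
{"dr": [0, 0.0, 0], "xyz": [0.455, -0.001, -0.073], "claw": 0} 0.803
{"dr": [0, 0.0, 0], "xyz": [0.458, -0.001, -0.046], "claw": 0} 0.883
{"dr": [0, 0.0, 0], "xyz": [0.46, -0.001, -0.01], "claw": 0} 0.963
```

play_rows([
  {"dr":[0,0,0],"xyz":[0.44,0,-0.145],"claw":0},
  {"dr":[0,0,0],"xyz":[0.45,0,-0.11],"claw":0},
  {"dr":[0,0,0],"xyz":[0.455,0,-0.075],"claw":0},
  {"dr":[0,0,0],"xyz":[0.46,0,-0.045],"claw":0},
  {"dr":[0,0,0],"xyz":[0.46,0,-0.01],"claw":0},
])

```text
t: 4.45
tcp_pos: [575.2, -179.9, 244.7]
tcp_rot: [[0.889, -0.107, 0.446], [-0.096, -0.994, -0.047], [0.448, -0.002, -0.894]]
contact_force: [-5.3, -1.2, -1.9]
grip_width: 9.7
```

```bash
python3 arc.py 0.08 5 0
```

```text
t 4.45 tcp [ 575.2 -179.9  244.7] stn [-17.  -12.1 199.7] F [-5.3 -1.2 -1.9] w 9.7 q [-21.  -1. -32.  34.   7.  77.]
[[0.889, -0.107, 0.446], [-0.096, -0.994, -0.047], [0.448, -0.002, -0.894]]
g 0.9060177419397133 r 231.969848808928 y -2.0722257579363834
{"dr": [0, 0.0, 0], "xyz": [0.463, -0.004, 0.004], "claw": 0} 0.986
{"dr": [0, 0.0, 0], "xyz": [0.46, -0.004, 0.041], "claw": 0} 1.066
{"dr": [0, 0.0, 0], "xyz": [0.454, -0.004, 0.078], "claw": 0} 1.146
{"dr": [0, 0.0, 0], "xyz": [0.449, -0.004, 0.098], "claw": 0} 1.226
{"dr": [0, 0.0, 0], "xyz": [0.44, -0.004, 0.134], "claw": 0} 1.306
```

play_rows([
  {"dr":[0,0.005,0],"xyz":[0.46,0,0.005],"claw":0},
  {"dr":[0,0.005,0],"xyz":[0.46,0,0.04],"claw":0},
  {"dr":[0,0.005,0],"xyz":[0.455,0,0.08],"claw":0},
  {"dr":[0,0.005,0],"xyz":[0.45,0,0.1],"claw":0},
  {"dr":[0,0.005,0],"xyz":[0.44,0,0.135],"claw":0},
])

```text
t: 4.95
tcp_pos: [656.8, -188.7, 276.1]
tcp_rot: [[0.875, -0.109, 0.471], [-0.097, -0.994, -0.05], [0.474, -0.002, -0.881]]
contact_force: [-4.8, 0.5, -2.9]
grip_width: 10.1
```

```bash
python3 arc.py 0.035 5 0
```

```text
t 4.95 tcp [ 656.8 -188.7  276.1] stn [ 65.1 -12.8 231.1] F [-4.8  0.5 -2.9] w 10.1 q [-19.   5. -22.  36.   6.  79.]
[[0.875, -0.109, 0.471], [-0.097, -0.994, -0.05], [0.474, -0.002, -0.881]]
g 1.28455541056049 r 234.1397071299342 y -2.8071600828547556
{"dr": [0, 0.0, 0], "xyz": [0.179, -0.002, 0.103], "claw": 0} 1.32
{"dr": [0, 0.0, 0], "xyz": [0.174, -0.002, 0.109], "claw": 0} 1.355
{"dr": [0, 0.0, 0], "xyz": [0.169, -0.002, 0.115], "claw": 0} 1.39
{"dr": [0, 0.0, 0], "xyz": [0.18, -0.002, 0.09], "claw": 0} 1.425
{"dr": [0, 0.0, 0], "xyz": [0.177, -0.002, 0.097], "claw": 0} 1.46
```

play_rows([
  {"dr":[0,0,0],"xyz":[0.18,0,0.09],"claw":0},
  {"dr":[0,0,0],"xyz":[0.18,0,0.09],"claw":0},
  {"dr":[0,0,0],"xyz":[0.17,0,0.09],"claw":0},
  {"dr":[0,0,0],"xyz":[0.17,0,0.09],"claw":0},
  {"dr":[0,0,0],"xyz":[0,0,0],"claw":0},
])

```text
t: 5.45
tcp_pos: [688.5, -192.1, 278.0]
tcp_rot: [[0.876, -0.109, 0.47], [-0.097, -0.994, -0.05], [0.473, -0.002, -0.881]]
contact_force: [2.5, -0.3, -2.6]
grip_width: 9.7
```

```bash
python3 - <<'E'
from arc import *
st();print(gang())
from plant import snapshot
for n in("wrist","side","scene"):
    d=snapshot(n);cv2.imwrite(f"pics/{n}4.png",d["frame"]);np.savez(n+"4.npz",**d)
E
```

```text
t 5.45 tcp [ 688.5 -192.1  278. ] stn [ 97.1 -13.1 233. ] F [ 2.5 -0.3 -2.6] w 9.7 q [-18.   8. -18.  36.   6.  80.]
[[0.876, -0.109, 0.47], [-0.097, -0.994, -0.05], [0.473, -0.002, -0.881]]
(np.float64(1.4214714337952061), np.float64(233.458063490059), array([ -3.31234245,  -3.09316751, 233.43456427]))
```

View pics/wrist4.png

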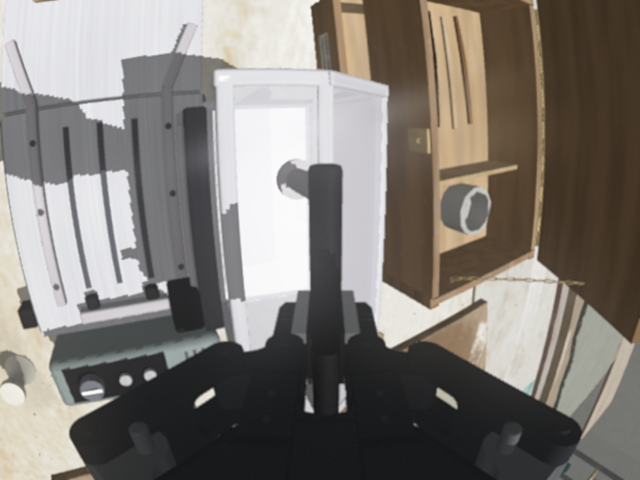

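View pics/side4.png

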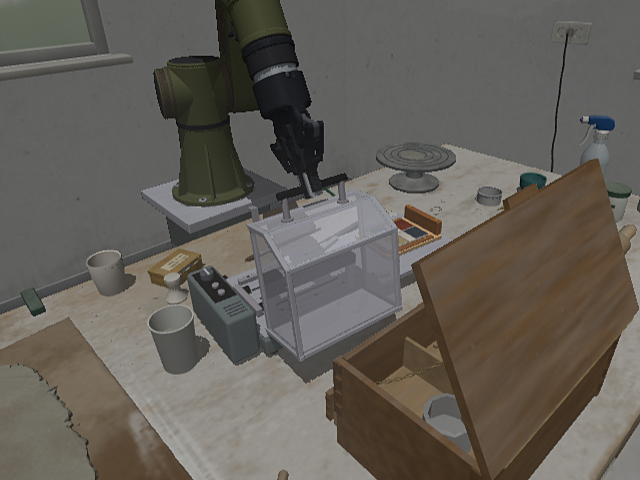

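View pics/scene4.png

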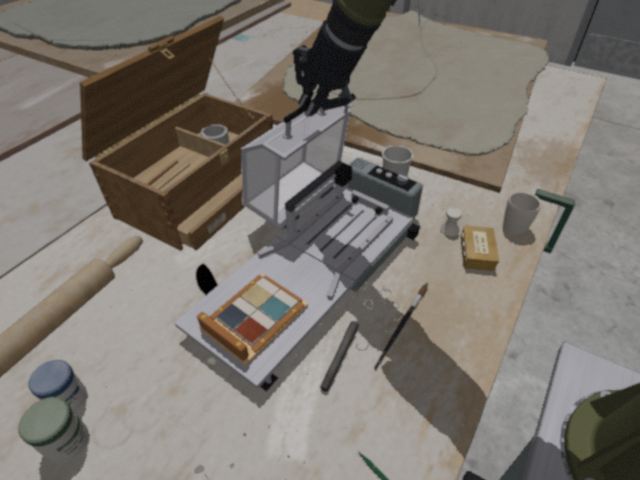

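play_rows([
  {"dr":[0,0,0],"xyz":[0,0,0],"claw":0.3},
  {"dr":[0,0,0],"xyz":[0,0,0],"claw":0.3},
  {"dr":[0,0,0],"xyz":[0,0,-0.4],"claw":0.3},
  {"dr":[0,0,0],"xyz":[0,0,-0.8],"claw":0.3},
  {"dr":[0,0,0],"xyz":[0,0,-0.8],"claw":0.3},
])

```text
t: 6.1
tcp_pos: [647.5, -187.0, 346.9]
tcp_rot: [[0.879, -0.108, 0.465], [-0.098, -0.994, -0.047], [0.467, -0.004, -0.884]]
contact_force: [0.3, -1.5, 0.9]
grip_width: 25.9
```

```bash
python3 - <<'E'
from arc import *
st()
from plant import snapshot
for n in("wrist","scene"):
    d=snapshot(n);np.savez(n+"5.npz",**d);print(n,d["t"])
    f=d["frame"]
    cv2.imwrite(f"pics/{n}5.png",f)
    if n=="scene":
        cv2.imwrite("pics/scene5a.png",cv2.resize(f[90:290,235:435],(600,600),interpolation=3))
        cv2.imwrite("pics/scene5b.png",cv2.resize(f[230:400,165:365],(700,595),interpolation=3))
E
```

```text
t 6.1 tcp [ 647.5 -187.   346.9] stn [ 55.7 -12.1 301.9] F [ 0.3 -1.5  0.9] w 25.9 q [-19.   3. -15.  45.   6.  79.]
[[0.879, -0.108, 0.465], [-0.098, -0.994, -0.047], [0.467, -0.004, -0.884]]
wrist [-748.2615611   -74.80483486  107.85420837]
scene [460.63988631 317.12012997 645.55766044]
```

View pics/wrist5.png

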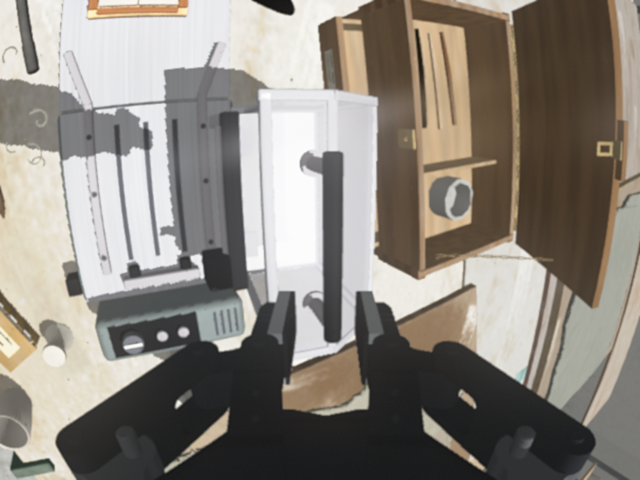

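View pics/scene5a.png

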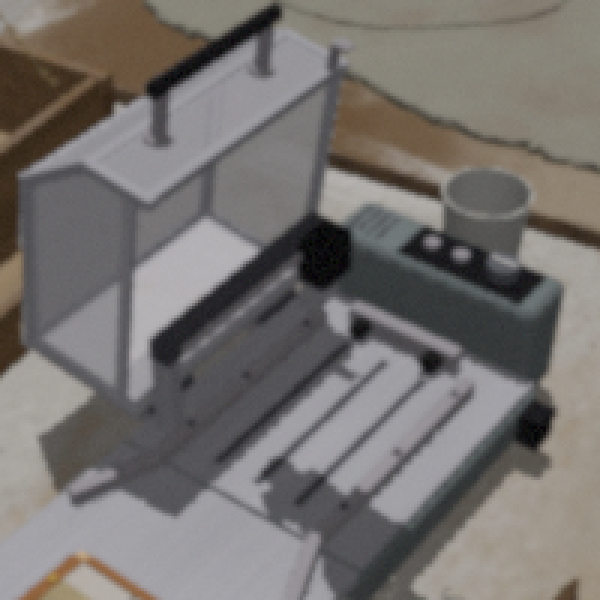

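View pics/scene5b.png

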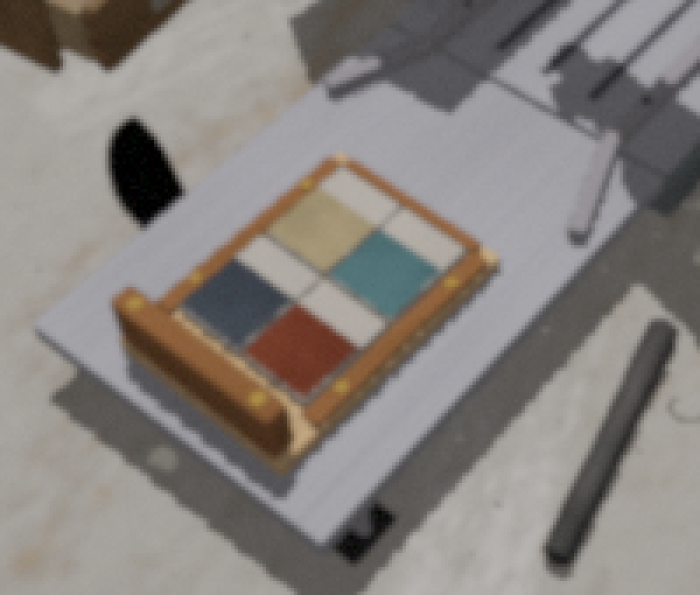

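```bash
python3 - <<'E'
from plan import *
d=load("scene5.npz")
f=lambda u,v:(165+(u)/3.5,230+(v)/3.5)
A=ray(d,f(337,156),55);B=ray(d,f(497,260),55);C=ray(d,f(118,297),87)
for q in(A,B,C): print(q.round(1),S(q).round(1))
e=A-B;print(np.hypot(*e[:2]))
# bigger view of current wrist to refine station
im=d["frame"][300:370,190:260];cv2.imwrite("pics/blk.png",cv2.resize(im,(600,600),interpolation=3))
w=load("wrist5.npz");im=cv2.resize(w["frame"][0:350,40:400],(617*800//617,778),interpolation=3)
k=2.2222
def L(a,b,c,g=None):
    t=np.linspace(0,1,30)[:,None]; q=(fproj(w,W(np.array(a)*(1-t)+np.array(b)*t,g))-[40,0])*k
    cv2.polylines(im,[q.astype(int).reshape(-1,1,2)],False,c,1)
for s in(-1,1):
    L((80*s,165,10),(57*s,105,10),(0,255,0));L((57*s,105,10),(57*s,-80,10),(0,255,0))
    L((95*s,-115,0),(95*s,360,0),(0,0,255))
L((-130,50,35),(-130,-70,35),(255,255,0),1.41)
cv2.imwrite("pics/w5o.png",im[:600])
E
```

```text
[655.1  24.2  55. ] [[ 42.4 198.9  10. ]]
[548.3  38.1  55. ] [[-65.2 202.1  10. ]]
[670.5 164.2  87. ] [[ 44.  339.7  42. ]]
107.69953689098715
```

View pics/w5o.png

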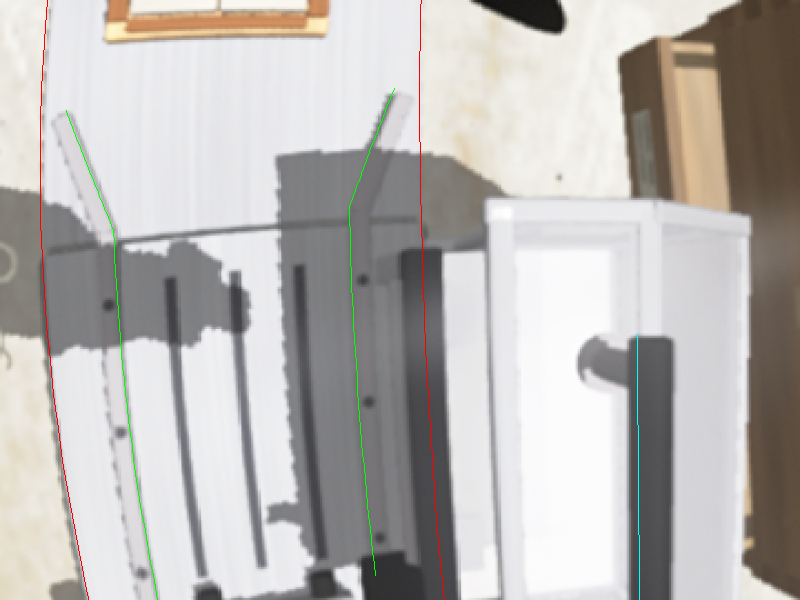

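View pics/blk.png

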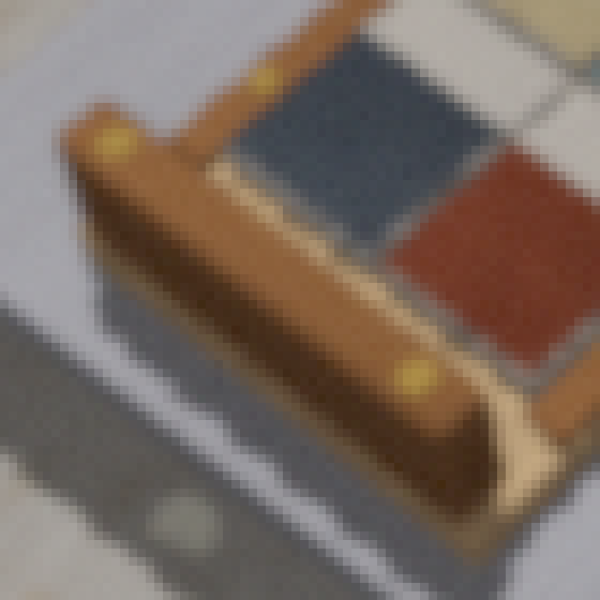

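```bash
cat >> plan.py <<'E'
def toolp(yaw=0.0):
    """down, jaws along plate y; yaw rel machine (rad)"""
    A=Rz(p[2]+yaw); return np.c_[A[:,1],A[:,0],[0,0,-1.]]
E
python3 - <<'E'
from plan import *
T=W([-10,325,150])[0]; print(T)
plan(T,toolp(-0.03),15,0.6)
E
```

```text
[615.32671006 154.90093832 195.        ]
dist 378.8 ang 92.4 per row mm 25.3
{"dr": [0.017, -0.017, -0.067], "xyz": [-0.23, -0.561, 0.176], "claw": 0.6}
{"dr": [0.017, -0.017, -0.067], "xyz": [-0.167, -0.576, 0.196], "claw": 0.6}
{"dr": [0.017, -0.017, -0.067], "xyz": [-0.103, -0.585, 0.214], "claw": 0.6}
{"dr": [0.017, -0.017, -0.067], "xyz": [-0.038, -0.586, 0.231], "claw": 0.6}
{"dr": [0.017, -0.017, -0.067], "xyz": [0.027, -0.581, 0.246], "claw": 0.6}
{"dr": [0.017, -0.017, -0.067], "xyz": [0.092, -0.568, 0.259], "claw": 0.6}
{"dr": [0.017, -0.017, -0.067], "xyz": [0.156, -0.549, 0.27], "claw": 0.6}
{"dr": [0.017, -0.017, -0.067], "xyz": [0.217, -0.523, 0.279], "claw": 0.6}
{"dr": [0.017, -0.017, -0.067], "xyz": [0.276, -0.491, 0.285], "claw": 0.6}
{"dr": [0.017, -0.017, -0.067], "xyz": [0.331, -0.453, 0.289], "claw": 0.6}
{"dr": [0.017, -0.017, -0.067], "xyz": [0.383, -0.409, 0.291], "claw": 0.6}
{"dr": [0.017, -0.017, -0.067], "xyz": [0.429, -0.361, 0.29], "claw": 0.6}
{"dr": [0.017, -0.017, -0.067], "xyz": [0.471, -0.308, 0.287], "claw": 0.6}
{"dr": [0.017, -0.017, -0.067], "xyz": [0.506, -0.251, 0.281], "claw": 0.6}
{"dr": [0.017, -0.017, -0.067], "xyz": [0.536, -0.191, 0.273], "claw": 0.6}
```

play_rows([
  {"dr":[0.017,-0.017,-0.067],"xyz":[-0.12,-0.56,-0.05],"claw":0.3},
  {"dr":[0.017,-0.017,-0.067],"xyz":[-0.06,-0.58,-0.03],"claw":0.3},
  {"dr":[0.017,-0.017,-0.067],"xyz":[0,-0.58,0],"claw":0.4},
  {"dr":[0.017,-0.017,-0.067],"xyz":[0.04,-0.58,0.1],"claw":0.5},
  {"dr":[0.017,-0.017,-0.067],"xyz":[0.08,-0.58,0.15],"claw":0.6},
])

```text
t: 6.7
tcp_pos: [636.1, -71.7, 346.4]
tcp_rot: [[0.849, 0.401, 0.345], [0.409, -0.911, 0.054], [0.336, 0.095, -0.937]]
contact_force: [0.0, -0.5, 1.2]
grip_width: 51.1
```

```bash
python3 - <<'E'
from plan import *
st();T=W([-10,325,160])[0]
plan(T,toolp(-0.03),10,0.6)
E
```

```text
t 6.7 tcp [636.1 -71.7 346.4] stn [ 33.  101.6 301.4] F [ 0.  -0.5  1.2] w 51.1 q [-10.   5.  -9.  56.   6.  57.]
[[0.849, 0.401, 0.345], [0.409, -0.911, 0.054], [0.336, 0.095, -0.937]]
dist 267.9 ang 61.1 per row mm 26.8
{"dr": [0.017, -0.018, -0.067], "xyz": [0.069, -0.571, 0.344], "claw": 0.6}
{"dr": [0.017, -0.018, -0.067], "xyz": [0.134, -0.551, 0.356], "claw": 0.6}
{"dr": [0.017, -0.018, -0.067], "xyz": [0.198, -0.525, 0.366], "claw": 0.6}
{"dr": [0.017, -0.018, -0.067], "xyz": [0.258, -0.493, 0.373], "claw": 0.6}
{"dr": [0.017, -0.018, -0.067], "xyz": [0.316, -0.454, 0.378], "claw": 0.6}
{"dr": [0.017, -0.018, -0.067], "xyz": [0.369, -0.41, 0.38], "claw": 0.6}
{"dr": [0.017, -0.018, -0.067], "xyz": [0.417, -0.361, 0.38], "claw": 0.6}
{"dr": [0.017, -0.018, -0.067], "xyz": [0.461, -0.307, 0.377], "claw": 0.6}
{"dr": [0.017, -0.018, -0.067], "xyz": [0.498, -0.249, 0.372], "claw": 0.6}
{"dr": [0.017, -0.018, -0.067], "xyz": [0.53, -0.188, 0.364], "claw": 0.6}
```

play_rows([
  {"dr":[0.017,-0.018,-0.067],"xyz":[0.07,-0.57,0.34],"claw":0.6},
  {"dr":[0.017,-0.018,-0.067],"xyz":[0.13,-0.55,0.36],"claw":0.6},
  {"dr":[0.017,-0.018,-0.067],"xyz":[0.2,-0.52,0.37],"claw":0.6},
  {"dr":[0.017,-0.018,-0.067],"xyz":[0.26,-0.49,0.37],"claw":0.6},
  {"dr":[0.017,-0.018,-0.067],"xyz":[0.32,-0.45,0.38],"claw":0.6},
])

```text
t: 7.2
tcp_pos: [625.0, 44.6, 277.9]
tcp_rot: [[0.558, 0.813, 0.168], [0.816, -0.574, 0.066], [0.15, 0.1, -0.984]]
contact_force: [-0.1, 0.8, 0.9]
grip_width: 51.1
```

play_rows([
  {"dr":[0.017,-0.018,-0.067],"xyz":[0.37,-0.41,0.38],"claw":0.6},
  {"dr":[0.017,-0.018,-0.067],"xyz":[0.42,-0.36,0.38],"claw":0.6},
  {"dr":[0.017,-0.018,-0.067],"xyz":[0.46,-0.31,0.38],"claw":0.6},
  {"dr":[0.017,-0.018,-0.067],"xyz":[0.5,-0.25,0.37],"claw":0.6},
  {"dr":[0.017,-0.018,-0.067],"xyz":[0.53,-0.19,0.36],"claw":0.6},
])

```text
t: 7.7
tcp_pos: [610.7, 160.6, 205.6]
tcp_rot: [[0.085, 0.996, 0.003], [0.996, -0.085, -0.019], [-0.019, 0.004, -1.0]]
contact_force: [1.4, -1.0, 0.7]
grip_width: 51.1
```

```bash
python3 - <<'E'
from plan import *
st()
from plant import snapshot
d=snapshot("wrist");np.savez("w6.npz",**d);cv2.imwrite("pics/w6.png",cv2.resize(d["frame"],(800,600),interpolation=3))
E
```

```text
t 7.7 tcp [610.7 160.6 205.6] stn [-15.2 330.2 160.6] F [ 1.4 -1.   0.7] w 51.1 q [15. 22. -2. 66. -1. 20.]
[[0.085, 0.996, 0.003], [0.996, -0.085, -0.019], [-0.019, 0.004, -1.0]]
```

View pics/w6.png

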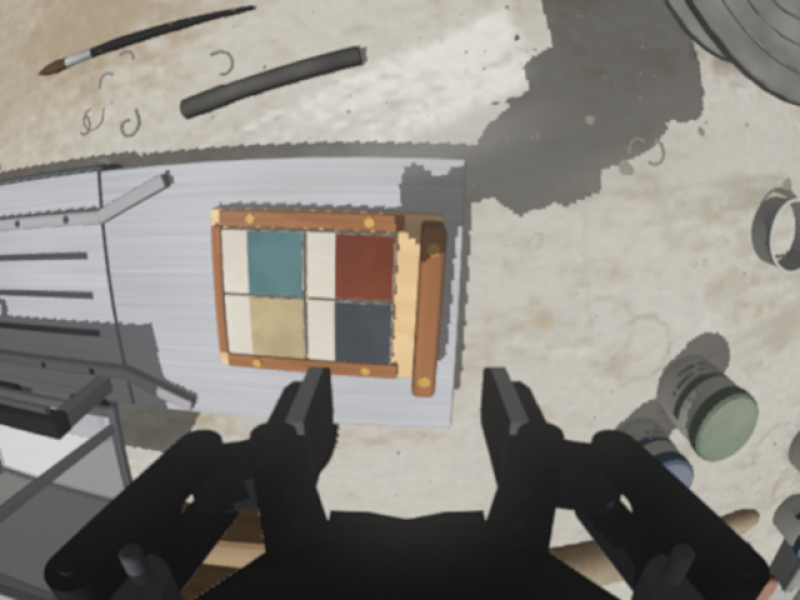

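```bash
python3 - <<'E'
from plan import *
d=load("w6.npz")
F=[((-52,75,42),(444,222)),((52,75,42),(434,396)),((-52,61,42),(422,222)),((52,61,42),(413,395)),((-55,-75,10),(211,208)),((55,-75,10),(221,366))]
Q=np.array([f[1] for f in F])/1.25; M=np.array([f[0] for f in F],float)
pl=lambda v:W(M@Rz(v[2]).T+[v[0],v[1],0])
r=least_squares(lambda v:(fproj(d,pl(v))-Q).ravel(),[-10,268,-.03]);print(r.x,r.fun.reshape(-1,2).round(1))
# check station with guides in same picture
for P,q in [((-80,165,10),None),((-57,105,10),None),((80,165,10),None),((-95,360,0),(465,160)),((95,360,0),(450,427))]:
    print(P,(fproj(d,W(P))*1.25).round(0),q)
v=r.x;np.save("plate.npy",v);print("block",W(np.array([0,68,26])@Rz(v[2]).T+[v[0],v[1],0]),(np.array([0,68,26])@Rz(v[2]).T+[v[0],v[1],0]))
E
```

```text
[-6.99514254e+00  2.71868352e+02 -1.83382530e-02] [[ 2.1  0.9]
 [ 1.8  0.1]
 [-1.3  0. ]
 [ 0.1  0.3]
 [-3.2 -0.1]
 [-0.3 -1.2]]
(-80, 165, 10) [[163. 185.]] None
(-57, 105, 10) [[ 97. 223.]] None
(80, 165, 10) [[191. 402.]] None
(-95, 360, 0) [[464. 154.]] (465, 160)
(95, 360, 0) [[450. 425.]] (450, 427)
block [[621.02187875 169.26655001  71.        ]] [ -5.74821122 339.85691885  26.        ]
```

```bash
python3 - <<'E'
from plan import *
plan(W([-6,339.5,80])[0],toolp(-0.018),4,0.5)
E
```

```text
dist 78.4 ang 2.5 per row mm 19.6
{"dr": [-0.0, 0.003, 0.007], "xyz": [0.043, 0.07, 0.483], "claw": 0.5}
{"dr": [-0.0, 0.003, 0.007], "xyz": [0.042, 0.07, 0.483], "claw": 0.5}
{"dr": [-0.0, 0.003, 0.007], "xyz": [0.04, 0.069, 0.484], "claw": 0.5}
{"dr": [-0.0, 0.003, 0.007], "xyz": [0.039, 0.069, 0.484], "claw": 0.5}
```

play_rows([
  {"dr":[0,0.003,0.007],"xyz":[0.045,0.07,0.48],"claw":0.5},
  {"dr":[0,0.003,0.007],"xyz":[0.045,0.07,0.48],"claw":0.45},
  {"dr":[0,0.003,0.007],"xyz":[0.045,0.07,0.48],"claw":0.45},
  {"dr":[0,0.003,0.007],"xyz":[0.045,0.07,0.48],"claw":0.45},
  {"dr":[0,0,0],"xyz":[0,0,0],"claw":0.45},
])

```text
t: 8.25
tcp_pos: [621.0, 172.7, 123.5]
tcp_rot: [[0.118, 0.993, -0.0], [0.993, -0.118, 0.002], [0.002, -0.001, -1.0]]
contact_force: [0.6, -0.6, -0.4]
grip_width: 38.4
```

```bash
python3 - <<'E'
from plan import *
st()
from plant import snapshot
d=snapshot("wrist");np.savez("w7.npz",**d);cv2.imwrite("pics/w7.png",cv2.resize(d["frame"],(800,600),interpolation=3))
plan(W([-6,339.5,35])[0],toolp(-0.018),3,0.45)
E
```

```text
t 8.25 tcp [621.  172.7 123.5] stn [ -6.1 343.3  78.5] F [ 0.6 -0.6 -0.4] w 38.4 q [15. 27. -6. 57.  0. 22.]
[[0.118, 0.993, -0.0], [0.993, -0.118, 0.002], [0.002, -0.001, -1.0]]
dist 45.3 ang 0.2 per row mm 15.1
{"dr": [0.0, -0.001, -0.0], "xyz": [-0.034, -0.004, 0.376], "claw": 0.45}
{"dr": [0.0, -0.001, -0.0], "xyz": [-0.034, -0.004, 0.376], "claw": 0.45}
{"dr": [0.0, -0.001, -0.0], "xyz": [-0.034, -0.004, 0.376], "claw": 0.45}
```

View pics/w7.png

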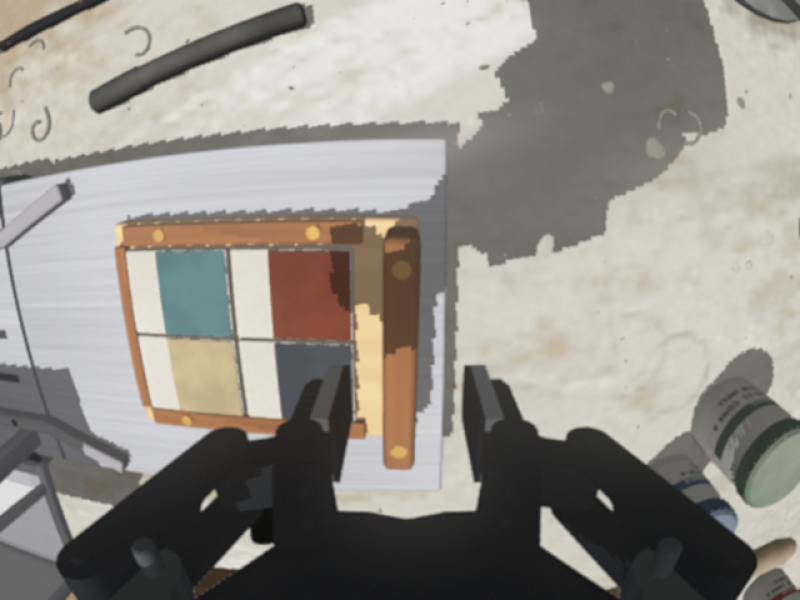

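play_rows([
  {"dr":[0,0,0],"xyz":[-0.035,0,0.37],"claw":0.45},
  {"dr":[0,0,0],"xyz":[-0.035,0,0.37],"claw":0.45},
  {"dr":[0,0,0],"xyz":[-0.03,0,0.33],"claw":0.45},
  {"dr":[0,0,0],"xyz":[0,0,0],"claw":0},
  {"dr":[0,0,0],"xyz":[0,0,0],"claw":0},
], force=30)

```text
t: 8.8
tcp_pos: [623.0, 169.1, 82.7]
tcp_rot: [[0.118, 0.993, 0.006], [0.993, -0.118, 0.005], [0.005, 0.006, -1.0]]
contact_force: [-1.3, 2.2, 10.6]
grip_width: 13.2
```

```bash
python3 - <<'E'
from plan import *
st()
from plant import snapshot
d=snapshot("wrist");np.savez("w8.npz",**d);cv2.imwrite("pics/w8.png",cv2.resize(d["frame"],(800,600),interpolation=3))
d=snapshot("scene");cv2.imwrite("pics/s8.png",cv2.resize(d["frame"][200:400,150:416],(800,600),interpolation=3))
E
```

```text
t 8.8 tcp [623.  169.1  82.7] stn [ -3.8 339.9  37.7] F [-1.3  2.2 10.6] w 13.2 q [15. 28. -9. 52.  0. 22.]
[[0.118, 0.993, 0.006], [0.993, -0.118, 0.005], [0.005, 0.006, -1.0]]
```

View pics/w8.png

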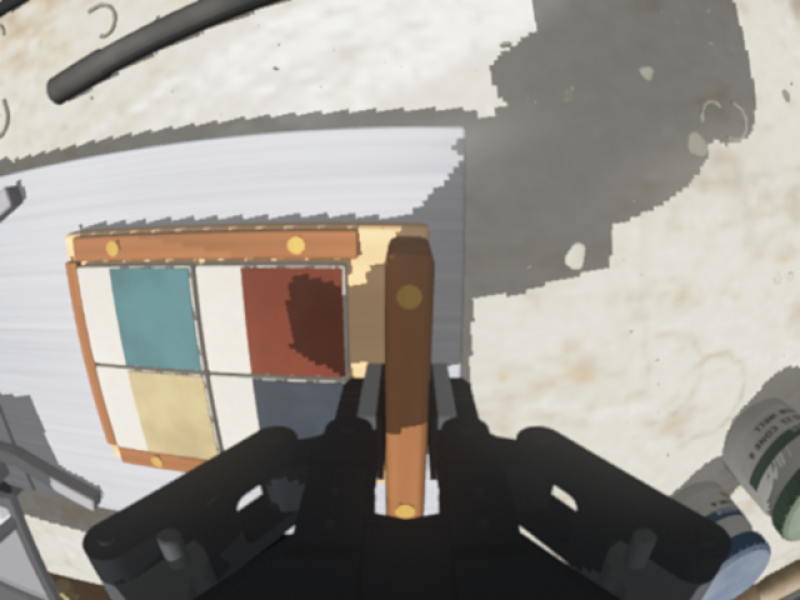

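View pics/s8.png

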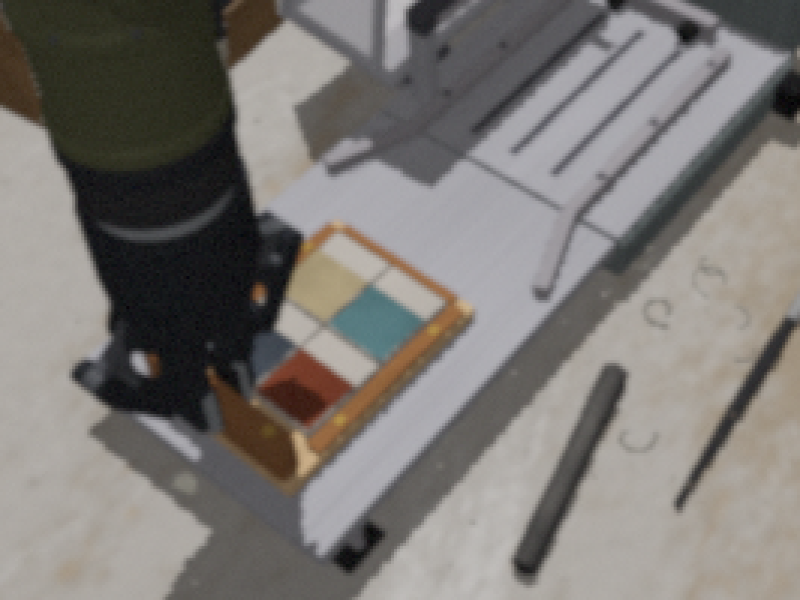

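```bash
python3 - <<'E'
from plan import *
plan(W([2,280,38])[0],toolp(0),4,0)
E
```

```text
dist 60.1 ang 1.2 per row mm 15.0
{"dr": [0.001, -0.001, -0.003], "xyz": [-0.373, 0.044, -0.003], "claw": 0}
{"dr": [0.001, -0.001, -0.003], "xyz": [-0.373, 0.042, -0.003], "claw": 0}
{"dr": [0.001, -0.001, -0.003], "xyz": [-0.374, 0.041, -0.002], "claw": 0}
{"dr": [0.001, -0.001, -0.003], "xyz": [-0.374, 0.039, -0.002], "claw": 0}
```

play_rows([
  {"dr":[0,0,-0.003],"xyz":[-0.2,0.04,0],"claw":0},
  {"dr":[0,0,-0.003],"xyz":[-0.37,0.04,0],"claw":0},
  {"dr":[0,0,-0.003],"xyz":[-0.37,0.04,0],"claw":0},
  {"dr":[0,0,-0.003],"xyz":[-0.37,0.04,0],"claw":0},
  {"dr":[0,0,0],"xyz":[0,0,0],"claw":0},
])

```text
t: 9.4
tcp_pos: [623.5, 112.3, 82.7]
tcp_rot: [[0.097, 0.995, 0.006], [0.995, -0.097, 0.004], [0.005, 0.006, -1.0]]
contact_force: [0.3, -2.1, -2.0]
grip_width: 13.3
```

```bash
python3 - <<'E'
from plan import *
st()
from plant import snapshot
d=snapshot("wrist");np.savez("w9.npz",**d);cv2.imwrite("pics/w9.png",cv2.resize(d["frame"],(800,600),interpolation=3))
plan(W([2,220,38])[0],toolp(0),4,0)
E
```

```text
t 9.4 tcp [623.5 112.3  82.7] stn [  2.4 283.4  37.7] F [ 0.3 -2.1 -2. ] w 13.3 q [ 10.  27. -11.  51.   0.  16.]
[[0.097, 0.995, 0.006], [0.995, -0.097, 0.004], [0.005, 0.006, -1.0]]
dist 63.8 ang 0.4 per row mm 15.9
{"dr": [0.001, -0.001, 0.0], "xyz": [-0.399, -0.003, -0.004], "claw": 0}
{"dr": [0.001, -0.001, 0.0], "xyz": [-0.399, -0.003, -0.003], "claw": 0}
{"dr": [0.001, -0.001, 0.0], "xyz": [-0.399, -0.003, -0.003], "claw": 0}
{"dr": [0.001, -0.001, 0.0], "xyz": [-0.399, -0.002, -0.002], "claw": 0}
```

View pics/w9.png

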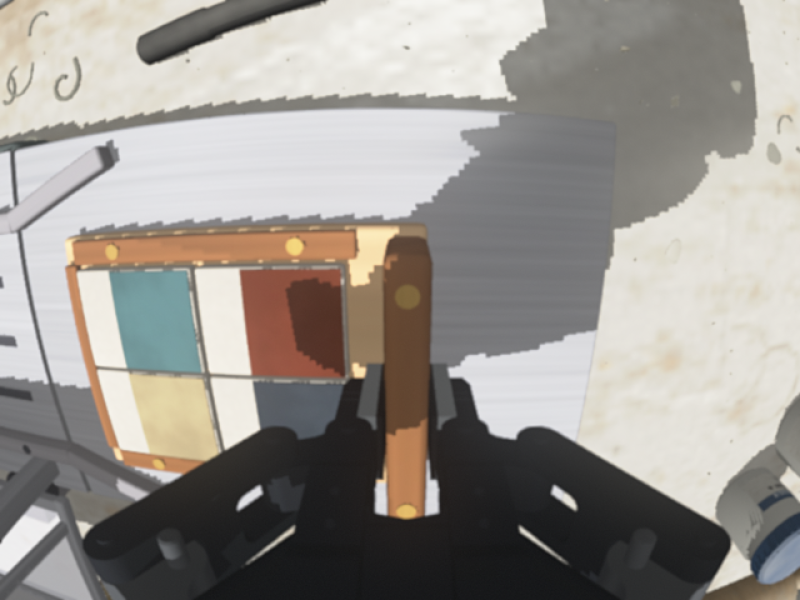

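```bash
cat > pf.py <<'E'
from plan import *
def fit(fn,F,x0):
    d=load(fn)
    Q=np.array([f[1] for f in F])/1.25; M=np.array([f[0] for f in F],float)
    pl=lambda v:W(M@Rz(v[2]).T+[v[0],v[1],0])
    r=least_squares(lambda v:(fproj(d,pl(v))-Q).ravel(),x0);print(r.x,r.fun.reshape(-1,2).round(1).tolist());return r.x
E
python3 - <<'E'
from pf import *
fit("w9.npz",[((-55,-75,10),(66,238)),((-55,75,10),(428,226)),((-52,61,42),(386,240)),((-52,75,42),(432,240)),((55,-75,10),(117,461))],[0,215,0])
d=load("w9.npz")
for P in [(-80,165,10),(-80,165,0),(-95,360,0)]: print(P,fproj(d,W(P))*1.25)
E
```

```text
[1.17407090e+00 2.15740041e+02 1.47260041e-02] [[-4.2, -0.6], [0.9, -7.3], [-2.0, 3.5], [2.9, 2.9], [0.4, 0.4]]
(-80, 165, 10) [[ 99.1692528  164.27580854]]
(-80, 165, 0) [[113.22580406 162.90039272]]
(-95, 360, 0) [[615.43937591 114.44249056]]
```

play_rows([
  {"dr":[0,0,0],"xyz":[-0.3,0,0],"claw":0},
  {"dr":[0,0,0],"xyz":[-0.4,0,0],"claw":0},
  {"dr":[0,0,0],"xyz":[-0.4,0,0],"claw":0},
  {"dr":[0,0,0],"xyz":[-0.4,0,0],"claw":0},
  {"dr":[0,0,0],"xyz":[-0.2,0,0],"claw":0},
])

```text
t: 9.95
tcp_pos: [616.3, 42.9, 82.7]
tcp_rot: [[0.095, 0.996, 0.007], [0.995, -0.095, 0.009], [0.01, 0.006, -1.0]]
contact_force: [0.1, 4.5, -1.6]
grip_width: 13.6
```

```bash
python3 - <<'E'
from plan import *
st()
from plant import snapshot
d=snapshot("wrist");np.savez("w10.npz",**d);cv2.imwrite("pics/w10.png",cv2.resize(d["frame"],(800,600),interpolation=3))
d=snapshot("scene");np.savez("s10.npz",**d);cv2.imwrite("pics/s10.png",cv2.resize(d["frame"][180:360,220:460],(800,600),interpolation=3))
plan(W([2,150,38])[0],toolp(0),4,0)
E
```

```text
t 9.95 tcp [616.3  42.9  82.7] stn [  2.  213.7  37.7] F [ 0.1  4.5 -1.6] w 13.6 q [  4.  26. -14.  50.   1.   9.]
[[0.095, 0.996, 0.007], [0.995, -0.095, 0.009], [0.01, 0.006, -1.0]]
dist 62.5 ang 0.5 per row mm 15.6
{"dr": [0.001, -0.001, 0.0], "xyz": [-0.391, -0.002, -0.005], "claw": 0}
{"dr": [0.001, -0.001, 0.0], "xyz": [-0.391, -0.001, -0.004], "claw": 0}
{"dr": [0.001, -0.001, 0.0], "xyz": [-0.391, -0.001, -0.003], "claw": 0}
{"dr": [0.001, -0.001, 0.0], "xyz": [-0.391, -0.001, -0.002], "claw": 0}
```

View pics/w10.png

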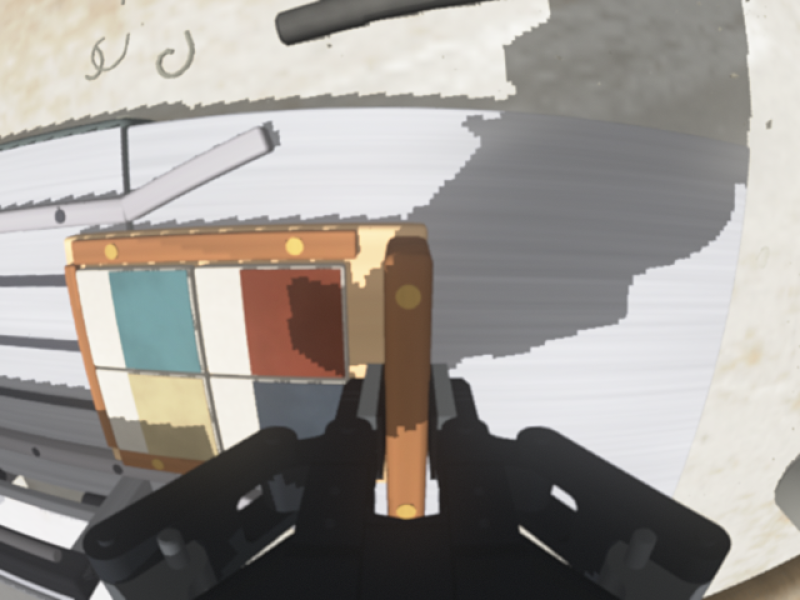

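View pics/s10.png

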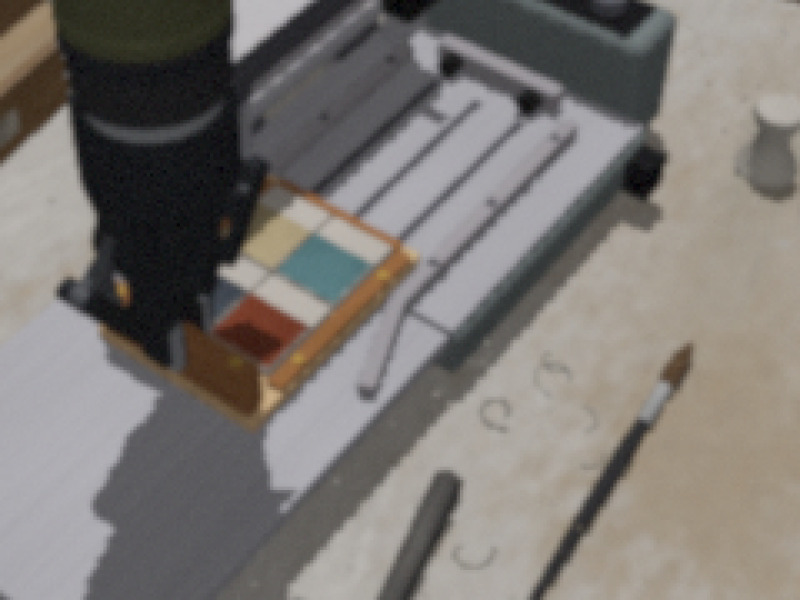

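play_rows([
  {"dr":[0,0,0],"xyz":[-0.25,0,0],"claw":0},
  {"dr":[0,0,0],"xyz":[-0.25,0,0],"claw":0},
  {"dr":[0,0,0],"xyz":[-0.25,0,0],"claw":0},
  {"dr":[0,0,0],"xyz":[-0.25,0,0],"claw":0},
  {"dr":[0,0,0],"xyz":[-0.2,0,0],"claw":0},
])

```text
t: 10.55
tcp_pos: [611.4, -4.6, 82.7]
tcp_rot: [[0.092, 0.996, 0.006], [0.996, -0.092, 0.014], [0.015, 0.005, -1.0]]
contact_force: [-2.2, 5.8, 0.8]
grip_width: 13.3
```

```bash
python3 - <<'E'
from plan import *
st()
from plant import snapshot
d=snapshot("wrist");np.savez("w11.npz",**d);cv2.imwrite("pics/w11.png",cv2.resize(d["frame"],(800,600),interpolation=3))
E
```

```text
t 10.55 tcp [611.4  -4.6  82.7] stn [  1.8 165.9  37.7] F [-2.2  5.8  0.8] w 13.3 q [ -1.  25. -15.  50.   1.   4.]
[[0.092, 0.996, 0.006], [0.996, -0.092, 0.014], [0.015, 0.005, -1.0]]
```

View pics/w11.png

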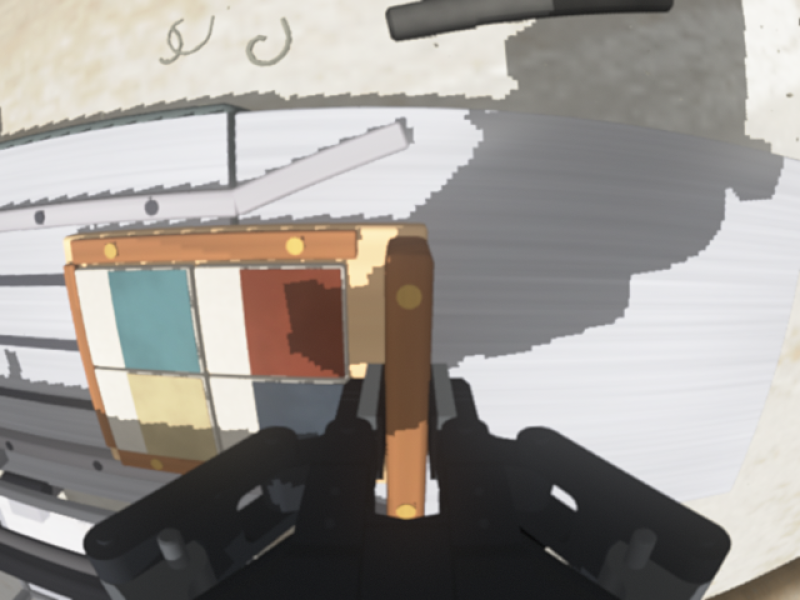

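```bash
python3 - <<'E'
from plan import *
plan(W([0.3,116,37.7])[0],toolp(0),5,0)
E
```

```text
dist 48.6 ang 0.9 per row mm 9.7
{"dr": [0.001, -0.002, 0.001], "xyz": [-0.243, -0.009, -0.003], "claw": 0}
{"dr": [0.001, -0.002, 0.001], "xyz": [-0.243, -0.009, -0.003], "claw": 0}
{"dr": [0.001, -0.002, 0.001], "xyz": [-0.243, -0.008, -0.002], "claw": 0}
{"dr": [0.001, -0.002, 0.001], "xyz": [-0.243, -0.008, -0.001], "claw": 0}
{"dr": [0.001, -0.002, 0.001], "xyz": [-0.243, -0.008, -0.001], "claw": 0}
```

play_rows([
  {"dr":[0.001,-0.002,0.001],"xyz":[-0.24,-0.01,0],"claw":0},
  {"dr":[0.001,-0.002,0.001],"xyz":[-0.24,-0.01,0],"claw":0},
  {"dr":[0.001,-0.002,0.001],"xyz":[-0.24,-0.01,0],"claw":0},
  {"dr":[0.001,-0.002,0.001],"xyz":[-0.24,-0.01,0],"claw":0},
  {"dr":[0.001,-0.002,0.001],"xyz":[-0.2,-0.01,0],"claw":0},
])

```text
t: 11.1
tcp_pos: [605.6, -53.1, 82.7]
tcp_rot: [[0.098, 0.995, -0.001], [0.995, -0.098, 0.001], [0.001, -0.001, -1.0]]
contact_force: [0.8, 3.3, -1.4]
grip_width: 13.4
```

```bash
python3 - <<'E'
from plan import *
st()
plan(W([0.3,76,37.7])[0],toolp(0),5,0)
E
```

```text
t 11.1 tcp [605.6 -53.1  82.7] stn [  0.8 117.   37.7] F [ 0.8  3.3 -1.4] w 13.4 q [ -5.  25. -15.  50.   0.   1.]
[[0.098, 0.995, -0.001], [0.995, -0.098, 0.001], [0.001, -0.001, -1.0]]
dist 41.0 ang 0.1 per row mm 8.2
{"dr": [-0.0, -0.0, 0.0], "xyz": [-0.205, -0.003, -0.0], "claw": 0}
{"dr": [-0.0, -0.0, 0.0], "xyz": [-0.205, -0.003, -0.0], "claw": 0}
{"dr": [-0.0, -0.0, 0.0], "xyz": [-0.205, -0.003, -0.0], "claw": 0}
{"dr": [-0.0, -0.0, 0.0], "xyz": [-0.205, -0.003, 0.0], "claw": 0}
{"dr": [-0.0, -0.0, 0.0], "xyz": [-0.205, -0.003, 0.0], "claw": 0}
```

play_rows([
  {"dr":[0,0,0],"xyz":[-0.2,0,0],"claw":0},
  {"dr":[0,0,0],"xyz":[-0.2,0,0],"claw":0},
  {"dr":[0,0,0],"xyz":[-0.2,0,0],"claw":0},
  {"dr":[0,0,0],"xyz":[-0.2,0,0],"claw":0},
  {"dr":[0,0,0],"xyz":[-0.15,0,0],"claw":0},
])

```text
t: 11.6
tcp_pos: [601.5, -94.1, 82.7]
tcp_rot: [[0.098, 0.995, -0.001], [0.995, -0.098, 0.002], [0.002, -0.001, -1.0]]
contact_force: [1.1, 5.1, 0.4]
grip_width: 13.3
```

play_rows([
  {"dr":[0,0,0],"xyz":[-0.07,0,0],"claw":0},
  {"dr":[0,0,0],"xyz":[-0.07,0,0],"claw":0},
  {"dr":[0,0,0],"xyz":[-0.07,0,0],"claw":0},
  {"dr":[0,0,0],"xyz":[0,0,0],"claw":0},
  {"dr":[0,0,0],"xyz":[0,0,0],"claw":0},
])

```text
t: 12.1
tcp_pos: [601.2, -100.6, 82.7]
tcp_rot: [[0.098, 0.995, 0.0], [0.995, -0.098, 0.009], [0.009, -0.0, -1.0]]
contact_force: [-0.5, 3.4, 1.1]
grip_width: 13.0
```

```bash
python3 - <<'E'
from plan import *
st()
from plant import snapshot
d=snapshot("wrist");np.savez("w12.npz",**d);cv2.imwrite("pics/w12.png",cv2.resize(d["frame"],(800,600),interpolation=3))
d=snapshot("side");cv2.imwrite("pics/sd12.png",d["frame"])
d=snapshot("scene");np.savez("s12.npz",**d);cv2.imwrite("pics/s12.png",cv2.resize(d["frame"][120:300,240:480],(800,600),interpolation=3))
E
```

```text
t 12.1 tcp [ 601.2 -100.6   82.7] stn [ 1.2 69.3 37.7] F [-0.5  3.4  1.1] w 13.0 q [-10.  25. -14.  50.   1.  -4.]
[[0.098, 0.995, 0.0], [0.995, -0.098, 0.009], [0.009, -0.0, -1.0]]
```

View pics/w12.png

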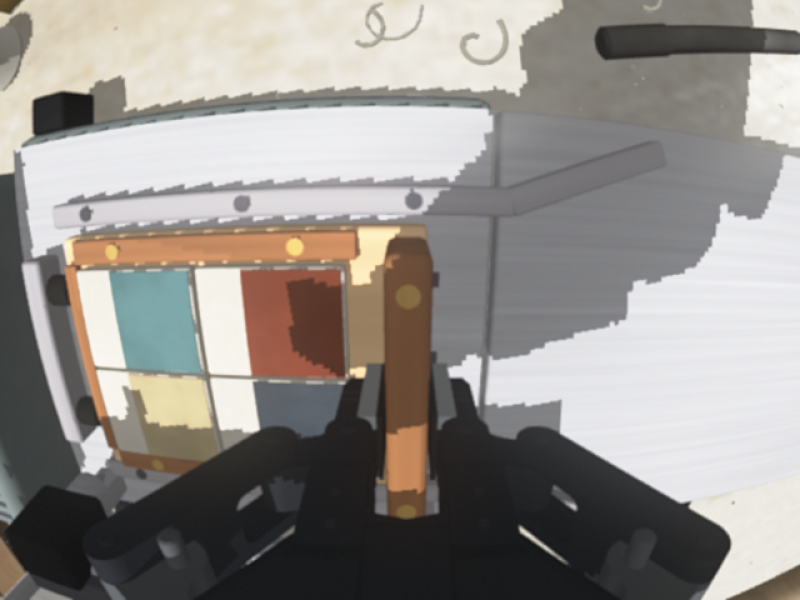

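View pics/s12.png

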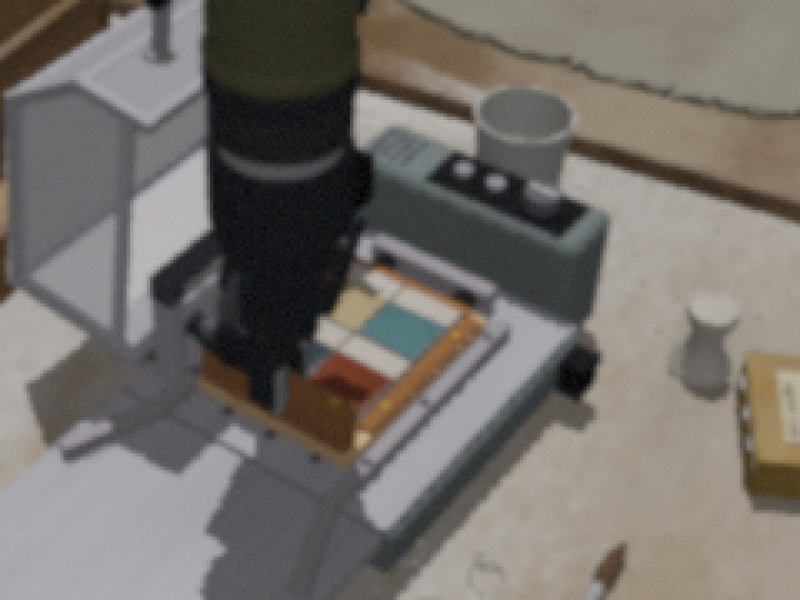

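play_rows([
  {"dr":[0,0,0],"xyz":[-0.06,0,0],"claw":0},
  {"dr":[0,0,0],"xyz":[-0.06,0,0],"claw":0},
  {"dr":[0,0,0],"xyz":[-0.06,0,0],"claw":0},
  {"dr":[0,0,0],"xyz":[-0.06,0,0],"claw":0},
  {"dr":[0,0,0],"xyz":[-0.06,0,0],"claw":0},
])

```text
t: 12.75
tcp_pos: [601.3, -101.1, 83.6]
tcp_rot: [[0.092, 0.996, 0.004], [0.995, -0.092, 0.033], [0.033, 0.001, -0.999]]
contact_force: [1.6, 13.2, 2.7]
grip_width: 13.3
```

play_rows([
  {"dr":[0,0,0],"xyz":[-0.08,0,0],"claw":0},
  {"dr":[0,0,0],"xyz":[-0.1,0,0],"claw":0},
  {"dr":[0,0,0],"xyz":[-0.1,0,0],"claw":0},
  {"dr":[0,0,0],"xyz":[-0.1,0,0],"claw":0},
  {"dr":[0,0,0],"xyz":[-0.1,0,0],"claw":0},
])

```text
t: 13.25
tcp_pos: [601.3, -101.8, 85.6]
tcp_rot: [[0.082, 0.997, 0.008], [0.994, -0.083, 0.07], [0.071, 0.002, -0.997]]
contact_force: [-0.1, 17.1, 6.8]
grip_width: 13.3
```

```bash
python3 - <<'E'
from plan import *
st()
from plant import snapshot
d=snapshot("wrist");np.savez("w13.npz",**d);cv2.imwrite("pics/w13.png",cv2.resize(d["frame"],(800,600),interpolation=3))
E
```

```text
t 13.25 tcp [ 601.3 -101.8   85.6] stn [ 1.4 68.2 40.6] F [-0.1 17.1  6.8] w 13.3 q [-12.  25. -14.  51.   4.  -7.]
[[0.082, 0.997, 0.008], [0.994, -0.083, 0.07], [0.071, 0.002, -0.997]]
```

View pics/w13.png

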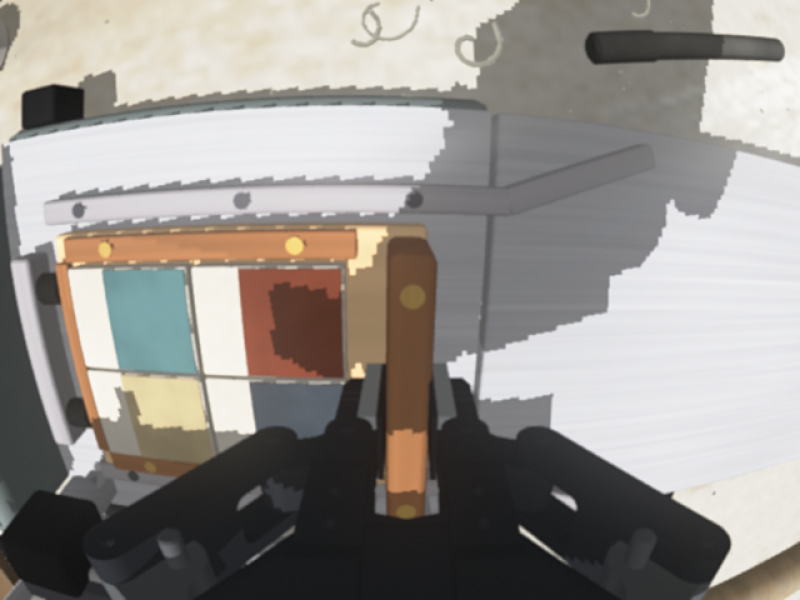

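play_rows([
  {"dr":[0,0,0],"xyz":[0,0,0],"claw":0},
  {"dr":[0,0,0],"xyz":[0,0,0],"claw":0.4},
  {"dr":[0,0,0],"xyz":[0,0,0],"claw":0.4},
  {"dr":[0,0,0],"xyz":[0,0,-0.5],"claw":0.4},
  {"dr":[0,0.01,0],"xyz":[0,0,-0.9],"claw":0.4},
])

```text
t: 13.8
tcp_pos: [596.4, -107.1, 137.6]
tcp_rot: [[0.083, 0.997, -0.001], [0.993, -0.083, 0.081], [0.081, -0.008, -0.997]]
contact_force: [0.2, -0.6, 0.5]
grip_width: 34.2
```

```bash
python3 - <<'E'
from plan import *
st()
plan(W([0,100,140])[0],toolp(0),5,0.3)
from plant import snapshot
d=snapshot("wrist");np.savez("w14.npz",**d);cv2.imwrite("pics/w14.png",cv2.resize(d["frame"],(800,600),interpolation=3))
E
```

```text
t 13.8 tcp [ 596.4 -107.1  137.6] stn [-3.1 62.4 92.6] F [ 0.2 -0.6  0.5] w 34.2 q [-13.  23. -10.  58.   5.  -8.]
[[0.083, 0.997, -0.001], [0.993, -0.083, 0.081], [0.081, -0.008, -0.997]]
dist 60.6 ang 4.7 per row mm 12.1
{"dr": [-0.001, -0.011, 0.002], "xyz": [0.206, 0.016, -0.221], "claw": 0.3}
{"dr": [-0.001, -0.011, 0.002], "xyz": [0.203, 0.016, -0.225], "claw": 0.3}
{"dr": [-0.001, -0.011, 0.002], "xyz": [0.199, 0.016, -0.228], "claw": 0.3}
{"dr": [-0.001, -0.011, 0.002], "xyz": [0.195, 0.016, -0.231], "claw": 0.3}
{"dr": [-0.001, -0.011, 0.002], "xyz": [0.192, 0.015, -0.234], "claw": 0.3}
```

View pics/w14.png

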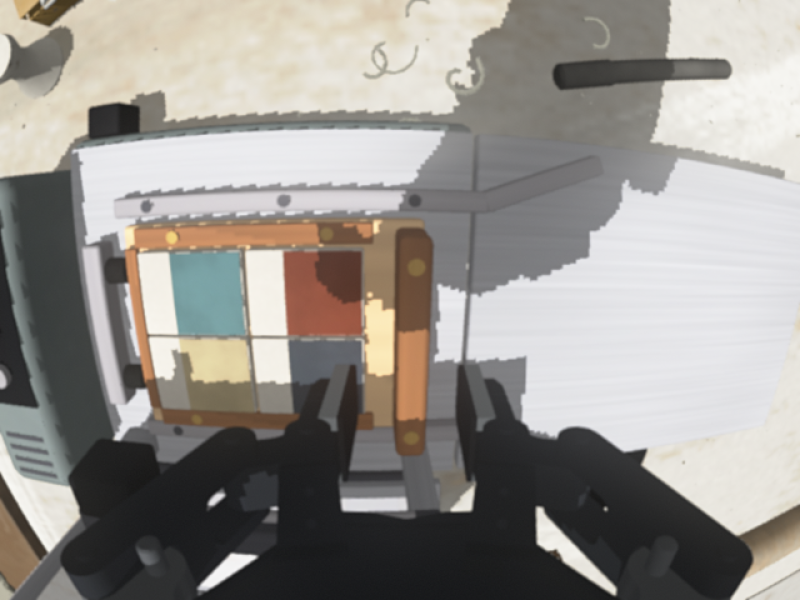

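```bash
python3 - <<'E'
from pf import *
d=load("w14.npz");cv2.imwrite("pics/w14z.png",cv2.resize(d["frame"][165:355,70:190],(500,792)[:2],interpolation=3)[:600])
from plant import snapshot
s=snapshot("scene");np.savez("s14.npz",**s);cv2.imwrite("pics/s14.png",cv2.resize(s["frame"][160:300,280:460],(771,600),interpolation=3))
def pr(P): return (fproj(d,W(P))*1.25).round(0).tolist()
print("stn stop edge z10", pr([(-30,-75,10),(30,-75,10),(-55,-75,10),(55,-75,10)]), "block top", pr([(-52,75,42),(52,75,42),(-52,61,42),(52,61,42)]))
fit("w14.npz",[((-52,61,42),(396,230)),((-52,75,42),(433,232)),((52,61,42),(396,453)),((52,75,42),(425,454)),((-55,-75,10),(127,228)),((55,-75,10),(156,428))],[0,0,0])
E
```

```text
stn stop edge z10 [[124.0, 273.0], [143.0, 381.0], [119.0, 224.0], [152.0, 420.0]] block top [[433.0, 232.0], [425.0, 455.0], [397.0, 232.0], [395.0, 456.0]]
[0.83491499 0.75262126 0.01598642] [[0.8, 1.3], [-0.2, -0.6], [2.0, 2.4], [2.6, 0.4], [-6.1, 0.1], [-0.6, -3.7]]
```

View pics/w14z.png

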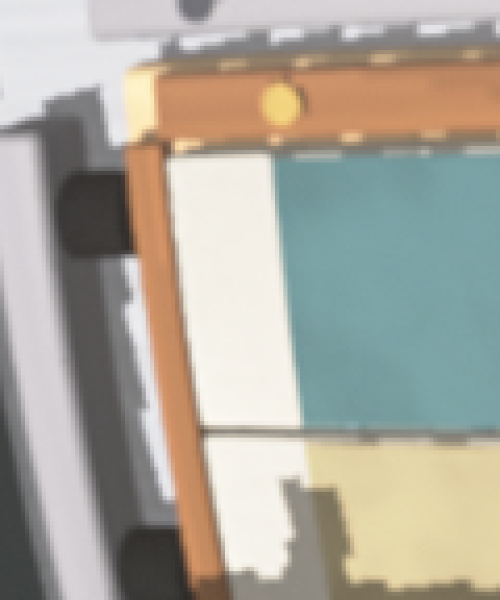

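View pics/s14.png

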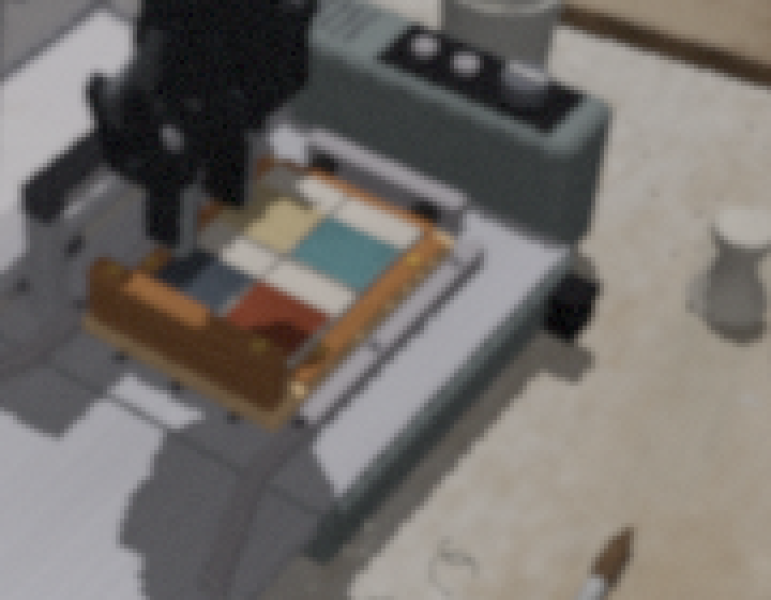

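```bash
python3 - <<'E'
from plan import *
P0,R0,s=cur()
plan(W([-30,70,310])[0],toolp(0),7,0.3)
E
```

```text
dist 213.9 ang 4.6 per row mm 30.6
{"dr": [0.0, -0.008, 0.001], "xyz": [0.093, -0.11, -0.75], "claw": 0.3}
{"dr": [0.0, -0.008, 0.001], "xyz": [0.085, -0.111, -0.751], "claw": 0.3}
{"dr": [0.0, -0.008, 0.001], "xyz": [0.076, -0.111, -0.752], "claw": 0.3}
{"dr": [0.0, -0.008, 0.001], "xyz": [0.067, -0.112, -0.753], "claw": 0.3}
{"dr": [0.0, -0.008, 0.001], "xyz": [0.058, -0.112, -0.753], "claw": 0.3}
{"dr": [0.0, -0.008, 0.001], "xyz": [0.05, -0.112, -0.754], "claw": 0.3}
{"dr": [0.0, -0.008, 0.001], "xyz": [0.041, -0.113, -0.754], "claw": 0.3}
```

play_rows([
  {"dr":[0,-0.01,0],"xyz":[0.1,-0.11,-0.75],"claw":0.3},
  {"dr":[0,-0.01,0],"xyz":[0.09,-0.11,-0.9],"claw":0.3},
  {"dr":[0,-0.01,0],"xyz":[0.08,-0.11,-0.95],"claw":0.3},
  {"dr":[0,-0.01,0],"xyz":[0.07,-0.11,-0.95],"claw":0.3},
  {"dr":[0,-0.01,0],"xyz":[0.05,-0.11,-0.95],"claw":0.3},
])

```text
t: 14.4
tcp_pos: [575.0, -103.4, 322.1]
tcp_rot: [[0.088, 0.996, -0.009], [0.996, -0.088, -0.002], [-0.003, -0.009, -1.0]]
contact_force: [0.9, -0.9, 0.7]
grip_width: 25.6
```

```bash
python3 - <<'E'
from plan import *
st()
plan(np.array([640,-186,365]),tool(28),15,0.3)
E
```

```text
t 14.4 tcp [ 575.  -103.4  322.1] stn [-24.7  63.9 277.1] F [ 0.9 -0.9  0.7] w 25.6 q [-10.  16.   4.  79.  -0.  -5.]
[[0.088, 0.996, -0.009], [0.996, -0.088, -0.002], [-0.003, -0.009, -1.0]]
dist 113.5 ang 94.1 per row mm 7.6
{"dr": [-0.017, 0.017, 0.069], "xyz": [-0.128, 0.119, -0.072], "claw": 0.3}
{"dr": [-0.017, 0.017, 0.069], "xyz": [-0.113, 0.134, -0.072], "claw": 0.3}
{"dr": [-0.017, 0.017, 0.069], "xyz": [-0.096, 0.146, -0.071], "claw": 0.3}
{"dr": [-0.017, 0.017, 0.069], "xyz": [-0.079, 0.157, -0.069], "claw": 0.3}
{"dr": [-0.017, 0.017, 0.069], "xyz": [-0.06, 0.166, -0.067], "claw": 0.3}
{"dr": [-0.017, 0.017, 0.069], "xyz": [-0.041, 0.173, -0.064], "claw": 0.3}
{"dr": [-0.017, 0.017, 0.069], "xyz": [-0.022, 0.178, -0.06], "claw": 0.3}
{"dr": [-0.017, 0.017, 0.069], "xyz": [-0.002, 0.181, -0.056], "claw": 0.3}
{"dr": [-0.017, 0.017, 0.069], "xyz": [0.019, 0.181, -0.051], "claw": 0.3}
{"dr": [-0.017, 0.017, 0.069], "xyz": [0.038, 0.18, -0.045], "claw": 0.3}
{"dr": [-0.017, 0.017, 0.069], "xyz": [0.058, 0.176, -0.04], "claw": 0.3}
{"dr": [-0.017, 0.017, 0.069], "xyz": [0.077, 0.17, -0.033], "claw": 0.3}
{"dr": [-0.017, 0.017, 0.069], "xyz": [0.095, 0.162, -0.027], "claw": 0.3}
{"dr": [-0.017, 0.017, 0.069], "xyz": [0.111, 0.152, -0.02], "claw": 0.3}
{"dr": [-0.017, 0.017, 0.069], "xyz": [0.127, 0.14, -0.013], "claw": 0.3}
```

play_rows([
  {"dr":[-0.017,0.017,0.069],"xyz":[-0.13,0.12,-0.2],"claw":0.3},
  {"dr":[-0.017,0.017,0.069],"xyz":[-0.11,0.13,-0.2],"claw":0.3},
  {"dr":[-0.017,0.017,0.069],"xyz":[-0.1,0.15,-0.2],"claw":0.3},
  {"dr":[-0.017,0.017,0.069],"xyz":[-0.08,0.16,-0.2],"claw":0.3},
  {"dr":[-0.017,0.017,0.069],"xyz":[-0.06,0.17,-0.1],"claw":0.3},
])

```text
t: 14.9
tcp_pos: [598.7, -135.0, 364.6]
tcp_rot: [[0.573, 0.803, 0.165], [0.806, -0.589, 0.067], [0.151, 0.095, -0.984]]
contact_force: [0.5, 0.0, 0.1]
grip_width: 25.6
```

play_rows([
  {"dr":[-0.017,0.017,0.069],"xyz":[-0.04,0.17,-0.06],"claw":0.3},
  {"dr":[-0.017,0.017,0.069],"xyz":[-0.02,0.18,-0.06],"claw":0.3},
  {"dr":[-0.017,0.017,0.069],"xyz":[0,0.18,-0.06],"claw":0.3},
  {"dr":[-0.017,0.017,0.069],"xyz":[0.02,0.18,-0.05],"claw":0.3},
  {"dr":[-0.017,0.017,0.069],"xyz":[0.04,0.18,-0.05],"claw":0.3},
])

```text
t: 15.4
tcp_pos: [619.4, -168.8, 377.3]
tcp_rot: [[0.866, 0.365, 0.34], [0.375, -0.926, 0.039], [0.329, 0.094, -0.939]]
contact_force: [-0.1, 0.0, 0.5]
grip_width: 25.6
```

```bash
python3 - <<'E'
from plan import *
st()
plan(np.array([640,-186,365]),tool(28),5,0.3)
E
```

```text
t 15.4 tcp [ 619.4 -168.8  377.3] stn [ 25.9   3.3 332.3] F [-0.1  0.   0.5] w 25.6 q [-19.   6.  -4.  62.   9.  49.]
[[0.866, 0.365, 0.34], [0.375, -0.926, 0.039], [0.329, 0.094, -0.939]]
dist 29.5 ang 28.6 per row mm 5.9
{"dr": [-0.014, 0.017, 0.063], "xyz": [0.037, 0.111, 0.09], "claw": 0.3}
{"dr": [-0.014, 0.017, 0.063], "xyz": [0.045, 0.106, 0.093], "claw": 0.3}
{"dr": [-0.014, 0.017, 0.063], "xyz": [0.052, 0.099, 0.096], "claw": 0.3}
{"dr": [-0.014, 0.017, 0.063], "xyz": [0.059, 0.092, 0.1], "claw": 0.3}
{"dr": [-0.014, 0.017, 0.063], "xyz": [0.064, 0.084, 0.103], "claw": 0.3}
```

play_rows([
  {"dr":[-0.014,0.017,0.063],"xyz":[0.04,0.11,0.09],"claw":0.3},
  {"dr":[-0.014,0.017,0.063],"xyz":[0.045,0.105,0.09],"claw":0.3},
  {"dr":[-0.014,0.017,0.063],"xyz":[0.05,0.1,0.095],"claw":0.3},
  {"dr":[-0.014,0.017,0.063],"xyz":[0.06,0.09,0.1],"claw":0.3},
  {"dr":[-0.014,0.017,0.063],"xyz":[0.065,0.085,0.1],"claw":0.3},
])

```text
t: 15.9
tcp_pos: [639.1, -191.7, 363.0]
tcp_rot: [[0.874, -0.125, 0.47], [-0.111, -0.992, -0.058], [0.474, -0.002, -0.881]]
contact_force: [0.1, 1.0, 0.7]
grip_width: 25.5
```

```bash
python3 - <<'E'
from plan import *
st()
from plant import snapshot
d=snapshot("wrist");np.savez("w15.npz",**d)
im=cv2.resize(d["frame"],(800,600),interpolation=3)
for g,c in((1.40,(0,255,0)),(1.45,(0,0,255))):
    print(g,W([-130,-10,35],g), (fproj(d,W([(-130,50,35),(-130,-70,35)],g))*1.25).round(0).tolist())
cv2.imwrite("pics/w15.png",im)
E
```

```text
t 15.9 tcp [ 639.1 -191.7  363. ] stn [ 47.9 -17.6 318. ] F [0.1 1.  0.7] w 25.5 q [-19.   1. -14.  47.   6.  79.]
[[0.874, -0.125, 0.47], [-0.111, -0.992, -0.058], [0.474, -0.002, -0.881]]
1.4 [[ 681.62481818 -188.30292079  278.95151987]] [[399.0, 172.0], [405.0, 399.0]]
1.45 [[ 693.0718665  -189.43648771  279.07414781]] [[420.0, 172.0], [424.0, 394.0]]
```

View pics/w15.png

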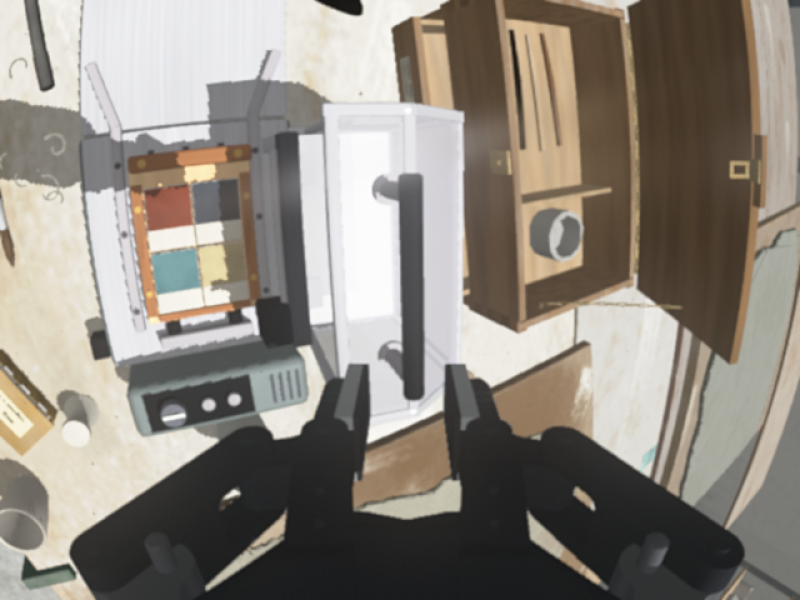

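```bash
python3 - <<'E'
from plan import *
R=tool(28);bar=W([-130,-10,35],1.425)[0];print(bar)
plan(bar-25*R[:,2],R,4,0.3)
plan(bar+4*R[:,2],R,2,0.3,bar-25*R[:,2],R)
E
```

```text
[ 687.34757961 -188.86962872  279.08473157]
dist 71.2 ang 1.8 per row mm 17.8
{"dr": [0.002, -0.001, -0.005], "xyz": [0.018, -0.053, 0.442], "claw": 0.3}
{"dr": [0.002, -0.001, -0.005], "xyz": [0.019, -0.051, 0.442], "claw": 0.3}
{"dr": [0.002, -0.001, -0.005], "xyz": [0.02, -0.05, 0.442], "claw": 0.3}
{"dr": [0.002, -0.001, -0.005], "xyz": [0.021, -0.048, 0.442], "claw": 0.3}
dist 29.0 ang 0.0 per row mm 14.5
{"dr": [0.0, 0.0, 0.0], "xyz": [0.0, -0.0, 0.363], "claw": 0.3}
{"dr": [0.0, 0.0, 0.0], "xyz": [0.0, -0.0, 0.363], "claw": 0.3}
```

play_rows([
  {"dr":[0.002,0,-0.005],"xyz":[0.02,-0.05,0.44],"claw":0.3},
  {"dr":[0.002,0,-0.005],"xyz":[0.02,-0.05,0.44],"claw":0.3},
  {"dr":[0.002,0,-0.005],"xyz":[0.02,-0.05,0.44],"claw":0.3},
  {"dr":[0.002,0,-0.005],"xyz":[0.02,-0.05,0.4],"claw":0.3},
  {"dr":[0,0,0],"xyz":[0,0,0],"claw":0.3},
])

```text
t: 16.45
tcp_pos: [674.4, -189.8, 299.4]
tcp_rot: [[0.879, -0.092, 0.469], [-0.078, -0.996, -0.049], [0.471, 0.007, -0.882]]
contact_force: [-0.1, -0.1, -0.0]
grip_width: 25.9
```

```bash
python3 - <<'E'
from plan import *
st()
R=tool(28);bar=W([-130,-10,35],1.425)[0];plan(bar+4*R[:,2],R,2,0.3)
from plant import snapshot
d=snapshot("wrist");np.savez("w16.npz",**d)
cv2.imwrite("pics/w16.png",d["frame"])
E
```

```text
t 16.45 tcp [ 674.4 -189.8  299.4] stn [ 82.8 -12.2 254.4] F [-0.1 -0.1 -0. ] w 25.9 q [-18.   6. -17.  39.   6.  78.]
[[0.879, -0.092, 0.469], [-0.078, -0.996, -0.049], [0.471, 0.007, -0.882]]
dist 28.1 ang 0.6 per row mm 14.1
{"dr": [0.001, -0.001, 0.003], "xyz": [0.021, -0.029, 0.35], "claw": 0.3}
{"dr": [0.001, -0.001, 0.003], "xyz": [0.021, -0.029, 0.35], "claw": 0.3}
```

View pics/w16.png

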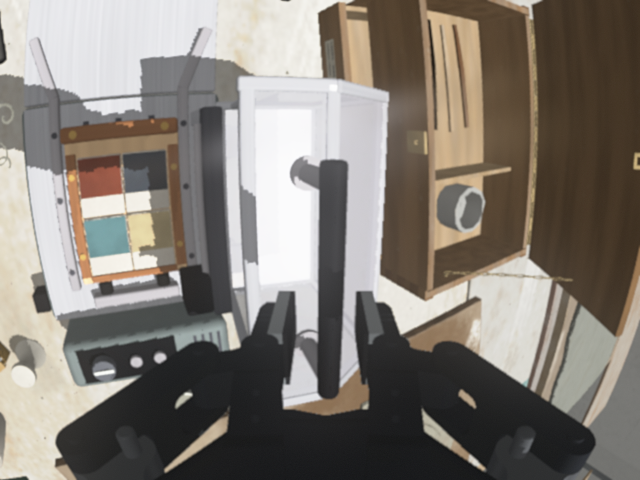

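play_rows([
  {"dr":[0,0,0.002],"xyz":[0.03,-0.03,0.35],"claw":0.3},
  {"dr":[0,0,0.002],"xyz":[0.03,-0.03,0.35],"claw":0.3},
  {"dr":[0,0,0],"xyz":[0,0,0.02],"claw":0.3},
  {"dr":[0,0,0],"xyz":[0,0,0],"claw":0},
  {"dr":[0,0,0],"xyz":[0,0,0],"claw":0},
], force=40)

```text
t: 17.0
tcp_pos: [691.8, -189.9, 276.0]
tcp_rot: [[0.877, -0.098, 0.47], [-0.084, -0.995, -0.051], [0.473, 0.005, -0.881]]
contact_force: [0.1, 0.0, 0.3]
grip_width: 10.5
```

```bash
python3 arc.py -0.05 5 0
```

```text
t 17.0 tcp [ 691.8 -189.9  276. ] stn [100.  -10.6 231. ] F [0.1 0.  0.3] w 10.5 q [-18.   9. -17.  36.   5.  79.]
[[0.877, -0.098, 0.47], [-0.084, -0.995, -0.051], [0.473, 0.005, -0.881]]
g 1.4342860598770413 r 231.40985860301072 y -0.5359592098653021
{"dr": [0, 0.0, 0], "xyz": [-0.263, -0.0, -0.12], "claw": 0} 1.384
{"dr": [0, 0.0, 0], "xyz": [-0.268, -0.0, -0.107], "claw": 0} 1.334
{"dr": [0, 0.0, 0], "xyz": [-0.273, -0.0, -0.093], "claw": 0} 1.284
{"dr": [0, 0.0, 0], "xyz": [-0.273, -0.0, -0.09], "claw": 0} 1.234
{"dr": [0, 0.0, 0], "xyz": [-0.277, -0.0, -0.076], "claw": 0} 1.184
```

play_rows([
  {"dr":[0,0,0],"xyz":[-0.265,0,-0.12],"claw":0},
  {"dr":[0,0,0],"xyz":[-0.27,0,-0.105],"claw":0},
  {"dr":[0,0,0],"xyz":[-0.275,0,-0.095],"claw":0},
  {"dr":[0,0,0],"xyz":[-0.275,0,-0.09],"claw":0},
  {"dr":[0,0,0],"xyz":[-0.275,0,-0.075],"claw":0},
])

```text
t: 17.5
tcp_pos: [639.4, -184.2, 270.9]
tcp_rot: [[0.871, -0.096, 0.482], [-0.081, -0.995, -0.05], [0.484, 0.005, -0.875]]
contact_force: [3.0, 0.6, 0.8]
grip_width: 10.7
```

```bash
python3 arc.py -0.06 5 0
```

```text
t 17.5 tcp [ 639.4 -184.2  270.9] stn [ 47.4 -10.1 225.9] F [3.  0.6 0.8] w 10.7 q [-19.   3. -25.  34.   6.  78.]
[[0.871, -0.096, 0.482], [-0.081, -0.995, -0.05], [0.484, 0.005, -0.875]]
g 1.2056105255414584 r 232.43994221744015 y -0.07113075629424515
{"dr": [0, 0.0, 0], "xyz": [-0.342, -0.001, -0.066], "claw": 0} 1.146
{"dr": [0, 0.0, 0], "xyz": [-0.344, -0.002, -0.045], "claw": 0} 1.086
{"dr": [0, 0.0, 0], "xyz": [-0.345, -0.002, -0.024], "claw": 0} 1.026
{"dr": [0, 0.0, 0], "xyz": [-0.344, -0.002, -0.023], "claw": 0} 0.966
{"dr": [0, 0.0, 0], "xyz": [-0.345, -0.002, -0.002], "claw": 0} 0.906
```

play_rows([
  {"dr":[0,-0.003,0],"xyz":[-0.34,0,-0.065],"claw":0},
  {"dr":[0,-0.003,0],"xyz":[-0.345,0,-0.045],"claw":0},
  {"dr":[0,-0.003,0],"xyz":[-0.345,0,-0.025],"claw":0},
  {"dr":[0,-0.003,0],"xyz":[-0.345,0,-0.02],"claw":0},
  {"dr":[0,-0.003,0],"xyz":[-0.345,0,0],"claw":0},
])

```text
t: 18.0
tcp_pos: [582.3, -178.1, 250.9]
tcp_rot: [[0.872, -0.092, 0.48], [-0.079, -0.996, -0.048], [0.483, 0.004, -0.876]]
contact_force: [10.1, -0.5, -8.4]
grip_width: 10.5
```

```bash
python3 arc.py -0.06 5 -0.3
```

```text
t 18.0 tcp [ 582.3 -178.1  250.9] stn [-10.1  -9.6 205.9] F [10.1 -0.5 -8.4] w 10.5 q [-21.  -2. -33.  31.   7.  76.]
[[0.872, -0.092, 0.48], [-0.079, -0.996, -0.048], [0.483, 0.004, -0.876]]
g 0.9439407674275628 r 234.01332499623982 y 0.3596588146443356
{"dr": [0, -0.003, 0], "xyz": [-0.35, -0.003, 0.039], "claw": 0} 0.884
{"dr": [0, -0.003, 0], "xyz": [-0.345, -0.003, 0.061], "claw": 0} 0.824
{"dr": [0, -0.003, 0], "xyz": [-0.338, -0.003, 0.083], "claw": 0} 0.764
{"dr": [0, -0.003, 0], "xyz": [-0.338, -0.003, 0.073], "claw": 0} 0.704
{"dr": [0, -0.003, 0], "xyz": [-0.332, -0.003, 0.095], "claw": 0} 0.644
```

play_rows([
  {"dr":[0,-0.003,0],"xyz":[-0.34,0,0.06],"claw":0},
  {"dr":[0,-0.003,0],"xyz":[-0.34,0,0.08],"claw":0},
  {"dr":[0,-0.003,0],"xyz":[-0.34,0,0.1],"claw":0},
  {"dr":[0,-0.003,0],"xyz":[-0.335,0,0.1],"claw":0},
  {"dr":[0,-0.003,0],"xyz":[-0.33,0,0.11],"claw":0},
])

```text
t: 18.5
tcp_pos: [545.0, -174.2, 224.5]
tcp_rot: [[0.862, -0.086, 0.499], [-0.072, -0.996, -0.047], [0.501, 0.004, -0.865]]
contact_force: [-8.0, 4.0, 16.1]
grip_width: 10.2
```

```bash
python3 arc.py -0.06 5 -0.3
```

```text
t 18.5 tcp [ 545.  -174.2  224.5] stn [-47.6  -9.4 179.5] F [-8.   4.  16.1] w 10.2 q [-22.  -6. -40.  26.   8.  75.]
[[0.862, -0.086, 0.499], [-0.072, -0.996, -0.047], [0.501, 0.004, -0.865]]
g 0.7467826373857537 r 232.9949379001898 y 0.6007924906492956
{"dr": [0, -0.003, 0], "xyz": [-0.338, -0.004, 0.091], "claw": 0} 0.687
{"dr": [0, -0.003, 0], "xyz": [-0.33, -0.004, 0.112], "claw": 0} 0.627
{"dr": [0, -0.003, 0], "xyz": [-0.321, -0.004, 0.133], "claw": 0} 0.567
{"dr": [0, -0.003, 0], "xyz": [-0.32, -0.004, 0.131], "claw": 0} 0.507
{"dr": [0, -0.003, 0], "xyz": [-0.311, -0.004, 0.152], "claw": 0} 0.447
```

```bash
python3 - <<'E'
from plan import *
from plant import snapshot
print(cur()[2]["moment"])
d=snapshot("wrist");cv2.imwrite("pics/w17.png",cv2.resize(d["frame"],(800,600),interpolation=3));np.savez("w17.npz",**d)
d=snapshot("side");cv2.imwrite("pics/sd17.png",cv2.resize(d["frame"][90:330,200:440],(600,600),interpolation=3));np.savez("sd17.npz",**d)
E
```

```text
[0.77180761 0.10472872 0.18305964]
```

View pics/w17.png

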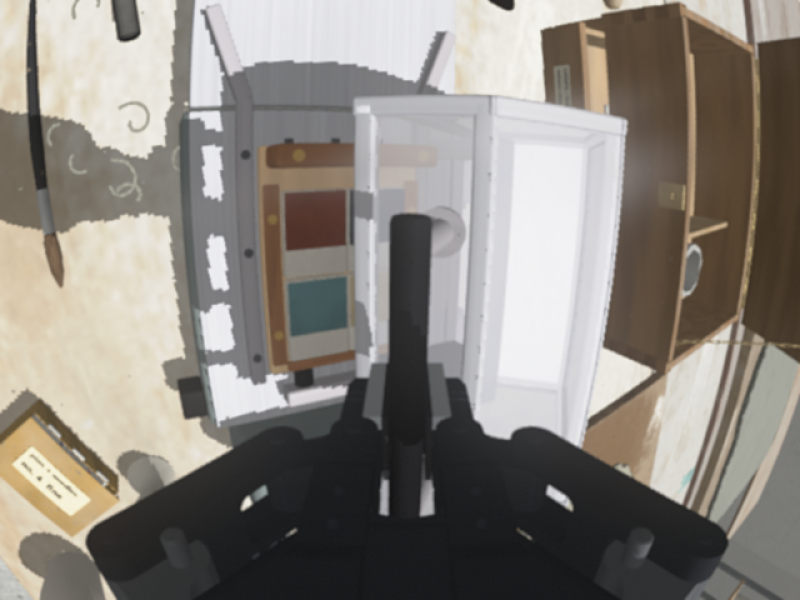

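View pics/sd17.png

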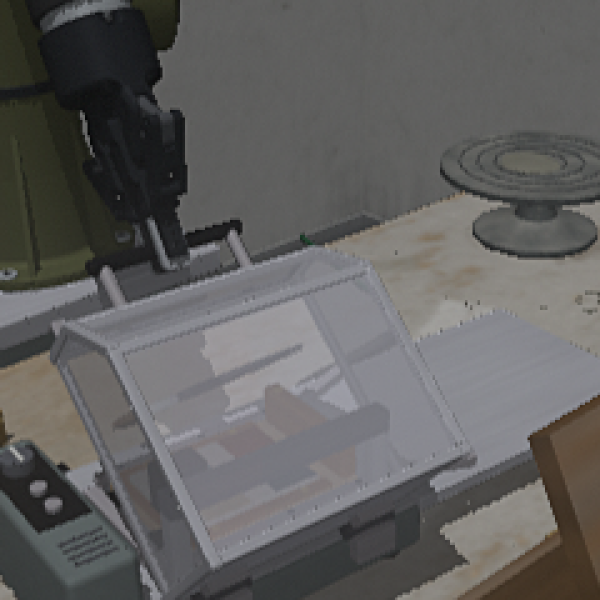

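```bash
cat > arc2.py <<'E'
from arc import *
def arc2(dg,n,dr):
    P,R,s=cur(); g,r,b=gang(); st(); F=np.array(s["contact_force"])@Rz(p[2])
    ph=g+np.arctan2(31,228); print("g",round(g,3),"r",round(r,1),"tang resist(+=resists lowering)",-(F@[-np.sin(ph),0,-np.cos(ph)]).round(1),"radial out",(F@[-np.cos(ph),0,np.sin(ph)]).round(1))
    for i in range(1,n+1):
        ph=g+dg*i+np.arctan2(31,228); rr=r+dr*i
        T=W([98-rr*np.cos(ph),-10+b[1],4+rr*np.sin(ph)])[0]+5*R[:,2]
        print(json.dumps(dict(dr=[0,0,0],xyz=(R.T@(T-P)/40).round(3).tolist(),claw=0)),round(g+dg*i,3)); P=T
if __name__=="__main__": arc2(float(sys.argv[1]),int(sys.argv[2]),float(sys.argv[3]))
E
python3 arc2.py -0.05 5 0
```

```text
t 18.6 tcp [ 543.  -173.9  222.8] stn [-49.6  -9.4 177.8] F [-11.6   4.6  14.4] w 10.4 q [-22.  -6. -40.  27.   8.  75.]
[[0.864, -0.087, 0.496], [-0.073, -0.996, -0.047], [0.498, 0.004, -0.867]]
g 0.736 r 233.0 tang resist(+=resists lowering) 0.1 radial out 18.7
{"dr": [0, 0, 0], "xyz": [-0.285, -0.003, 0.059], "claw": 0} 0.686
{"dr": [0, 0, 0], "xyz": [-0.282, -0.003, 0.073], "claw": 0} 0.636
{"dr": [0, 0, 0], "xyz": [-0.278, -0.003, 0.087], "claw": 0} 0.586
{"dr": [0, 0, 0], "xyz": [-0.273, -0.003, 0.101], "claw": 0} 0.536
{"dr": [0, 0, 0], "xyz": [-0.268, -0.003, 0.114], "claw": 0} 0.486
```

play_rows([
  {"dr":[0,0,0],"xyz":[-0.285,0,0.05],"claw":0},
  {"dr":[0,0,0],"xyz":[-0.28,0,0.065],"claw":0},
  {"dr":[0,0,0],"xyz":[-0.28,0,0.08],"claw":0},
  {"dr":[0,0,0],"xyz":[-0.275,0,0.095],"claw":0},
  {"dr":[0,0,0],"xyz":[-0.27,0,0.11],"claw":0},
])

```text
t: 19.1
tcp_pos: [511.8, -170.6, 191.2]
tcp_rot: [[0.851, -0.082, 0.518], [-0.068, -0.997, -0.046], [0.52, 0.004, -0.854]]
contact_force: [-0.5, 2.2, 5.8]
grip_width: 10.5
```

```bash
python3 arc2.py -0.05 5 0
```

```text
t 19.1 tcp [ 511.8 -170.6  191.2] stn [-81.   -9.2 146.2] F [-0.5  2.2  5.8] w 10.5 q [-24.  -8. -48.  20.  10.  73.]
[[0.851, -0.082, 0.518], [-0.068, -0.997, -0.046], [0.52, 0.004, -0.854]]
g 0.544 r 233.2 tang resist(+=resists lowering) 4.1 radial out 4.1
{"dr": [0, 0, 0], "xyz": [-0.272, -0.004, 0.105], "claw": 0} 0.494
{"dr": [0, 0, 0], "xyz": [-0.266, -0.004, 0.119], "claw": 0} 0.444
{"dr": [0, 0, 0], "xyz": [-0.26, -0.004, 0.132], "claw": 0} 0.394
{"dr": [0, 0, 0], "xyz": [-0.253, -0.003, 0.145], "claw": 0} 0.344
{"dr": [0, 0, 0], "xyz": [-0.245, -0.003, 0.157], "claw": 0} 0.294
```

play_rows([
  {"dr":[0,-0.015,0],"xyz":[-0.27,0,0.1],"claw":0},
  {"dr":[0,-0.015,0],"xyz":[-0.265,0,0.12],"claw":0},
  {"dr":[0,-0.015,0],"xyz":[-0.26,0,0.13],"claw":0},
  {"dr":[0,-0.015,0],"xyz":[-0.255,0,0.14],"claw":0},
  {"dr":[0,-0.015,0],"xyz":[-0.245,0,0.15],"claw":0},
])

```text
t: 19.6
tcp_pos: [482.4, -167.6, 147.0]
tcp_rot: [[0.901, -0.078, 0.427], [-0.07, -0.997, -0.035], [0.429, 0.002, -0.903]]
contact_force: [8.9, 3.5, -2.4]
grip_width: 10.5
```

```bash
python3 arc2.py -0.04 5 0
```

```text
t 19.6 tcp [ 482.4 -167.6  147. ] stn [-110.5   -9.   102. ] F [ 8.9  3.5 -2.4] w 10.5 q [-24.  -5. -49.  22.   8.  72.]
[[0.901, -0.078, 0.427], [-0.07, -0.997, -0.035], [0.429, 0.002, -0.903]]
g 0.318 r 234.3 tang resist(+=resists lowering) 1.6 radial out -8.7
{"dr": [0, 0, 0], "xyz": [-0.18, -0.002, 0.15], "claw": 0} 0.278
{"dr": [0, 0, 0], "xyz": [-0.174, -0.002, 0.157], "claw": 0} 0.238
{"dr": [0, 0, 0], "xyz": [-0.167, -0.002, 0.164], "claw": 0} 0.198
{"dr": [0, 0, 0], "xyz": [-0.161, -0.002, 0.17], "claw": 0} 0.158
{"dr": [0, 0, 0], "xyz": [-0.154, -0.002, 0.177], "claw": 0} 0.118
```

play_rows([
  {"dr":[0,-0.003,0],"xyz":[-0.17,0,0.155],"claw":0},
  {"dr":[0,-0.003,0],"xyz":[-0.165,0,0.16],"claw":0},
  {"dr":[0,-0.003,0],"xyz":[-0.16,0,0.165],"claw":0},
  {"dr":[0,-0.003,0],"xyz":[-0.155,0,0.17],"claw":0},
  {"dr":[0,-0.003,0],"xyz":[-0.15,0,0.175],"claw":0},
])

```text
t: 20.1
tcp_pos: [466.3, -165.9, 100.1]
tcp_rot: [[0.911, -0.077, 0.404], [-0.07, -0.997, -0.032], [0.406, 0.001, -0.914]]
contact_force: [7.0, 2.7, 2.0]
grip_width: 10.5
```

```bash
python3 arc2.py -0.03 5 0
```

```text
t 20.1 tcp [ 466.3 -165.9  100.1] stn [-126.6   -9.    55.1] F [7.  2.7 2. ] w 10.5 q [-25.  -2. -52.  17.   8.  71.]
[[0.911, -0.077, 0.404], [-0.07, -0.997, -0.032], [0.406, 0.001, -0.914]]
g 0.106 r 233.4 tang resist(+=resists lowering) 3.6 radial out -6.0
{"dr": [0, 0, 0], "xyz": [-0.105, -0.001, 0.14], "claw": 0} 0.076
{"dr": [0, 0, 0], "xyz": [-0.101, -0.001, 0.143], "claw": 0} 0.046
{"dr": [0, 0, 0], "xyz": [-0.096, -0.001, 0.146], "claw": 0} 0.016
{"dr": [0, 0, 0], "xyz": [-0.092, -0.001, 0.149], "claw": 0} -0.014
{"dr": [0, 0, 0], "xyz": [-0.088, -0.001, 0.152], "claw": 0} -0.044
```

play_rows([
  {"dr":[0,-0.002,0],"xyz":[-0.1,0,0.14],"claw":0},
  {"dr":[0,-0.002,0],"xyz":[-0.09,0,0.14],"claw":0},
  {"dr":[0,-0.002,0],"xyz":[-0.05,0,0.08],"claw":0},
  {"dr":[0,-0.002,0],"xyz":[-0.04,0,0.06],"claw":0},
  {"dr":[0,0,0],"xyz":[-0.03,0,0.05],"claw":0},
])

```text
t: 20.6
tcp_pos: [463.6, -166.2, 78.9]
tcp_rot: [[0.915, -0.078, 0.397], [-0.071, -0.997, -0.032], [0.398, 0.001, -0.917]]
contact_force: [-24.5, 8.8, 45.9]
grip_width: 10.3
```

```bash
python3 arc2.py -0.01 5 0
```

```text
t 20.6 tcp [ 463.6 -166.2   78.9] stn [-129.4   -9.5   33.9] F [-24.5   8.8  45.9] w 10.3 q [-25.   0. -54.  14.   8.  71.]
[[0.915, -0.078, 0.397], [-0.071, -0.997, -0.032], [0.398, 0.001, -0.917]]
g 0.014 r 231.9 tang resist(+=resists lowering) 41.6 radial out 31.8
{"dr": [0, 0, 0], "xyz": [-0.03, -0.0, 0.049], "claw": 0} 0.004
{"dr": [0, 0, 0], "xyz": [-0.03, -0.0, 0.05], "claw": 0} -0.006
{"dr": [0, 0, 0], "xyz": [-0.029, -0.0, 0.05], "claw": 0} -0.016
{"dr": [0, 0, 0], "xyz": [-0.029, -0.0, 0.05], "claw": 0} -0.026
{"dr": [0, 0, 0], "xyz": [-0.028, -0.0, 0.051], "claw": 0} -0.036
```

play_rows([
  {"dr":[0,0,0],"xyz":[0,0,0],"claw":0},
  {"dr":[0,0,0],"xyz":[0,0,0],"claw":0},
  {"dr":[0,0,0],"xyz":[0,0,0],"claw":0.3},
  {"dr":[0,0,0],"xyz":[0,0,0],"claw":0.3},
  {"dr":[0,0,0],"xyz":[0,0,0],"claw":0.3},
])

```text
t: 21.1
tcp_pos: [460.0, -166.9, 76.9]
tcp_rot: [[0.917, -0.08, 0.39], [-0.072, -0.997, -0.035], [0.391, 0.004, -0.92]]
contact_force: [0.4, 0.0, 0.6]
grip_width: 25.9
```

```bash
python3 - <<'E'
from plan import *
from plant import snapshot
st()
d=snapshot("wrist");cv2.imwrite("pics/w18.png",cv2.resize(d["frame"],(800,600),interpolation=3));np.savez("w18.npz",**d)
d=snapshot("side");cv2.imwrite("pics/sd18.png",cv2.resize(d["frame"][195:363,175:400],(800,597),interpolation=3));np.savez("sd18.npz",**d)
E
```

```text
t 21.1 tcp [ 460.  -166.9   76.9] stn [-132.9  -10.5   31.9] F [0.4 0.  0.6] w 25.9 q [-25.   0. -54.  14.   8.  71.]
[[0.917, -0.08, 0.39], [-0.072, -0.997, -0.035], [0.391, 0.004, -0.92]]
```

View pics/w18.png

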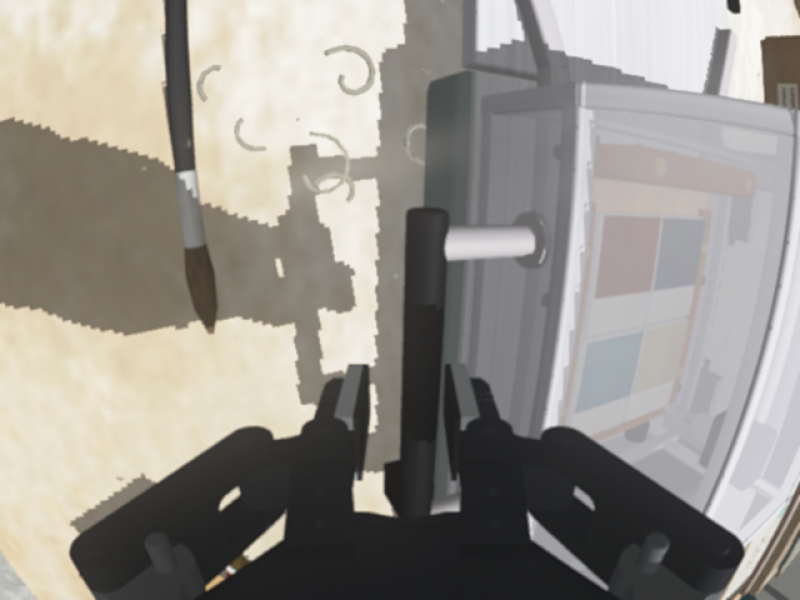

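View pics/sd18.png

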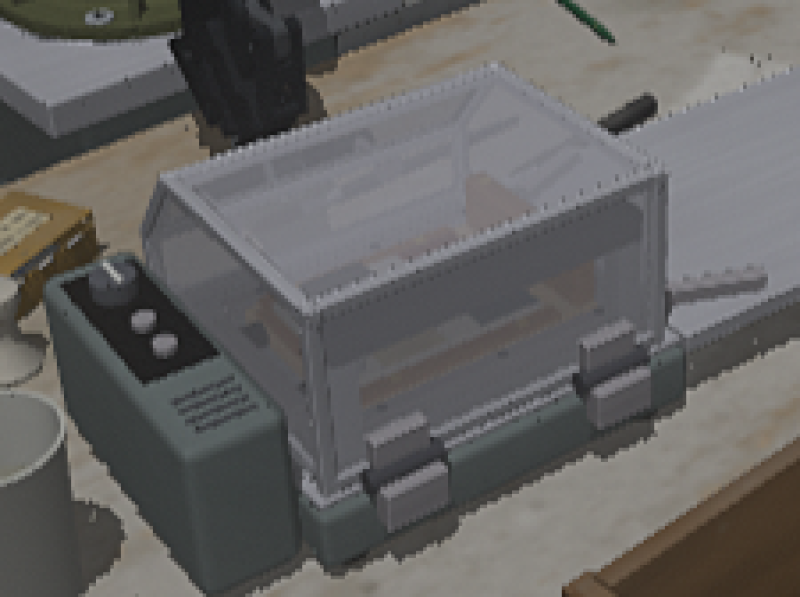

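play_rows([
  {"dr":[0,0,0],"xyz":[0.07,0,-0.3],"claw":0.3},
  {"dr":[0,0,0],"xyz":[0,0,-0.6],"claw":0.3},
  {"dr":[0,0,0],"xyz":[0,0,-0.8],"claw":0.3},
  {"dr":[0,0,0],"xyz":[-0.2,0,-0.9],"claw":0.3},
  {"dr":[0,0,0],"xyz":[0,0,0],"claw":0},
])

```text
t: 21.7
tcp_pos: [411.0, -162.4, 171.2]
tcp_rot: [[0.92, -0.08, 0.384], [-0.072, -0.997, -0.034], [0.385, 0.004, -0.923]]
contact_force: [0.8, 0.2, 0.6]
grip_width: 12.5
```

```bash
python3 - <<'E'
from plan import *
from plant import snapshot
st()
d=snapshot("scene");np.savez("s19.npz",**d);o=load("scene0.npz")["frame"]
cv2.imwrite("pics/s19.png",d["frame"])
cv2.imwrite("pics/s19z.png",np.hstack([cv2.resize(f[140:290,260:440][:, :],(400,333),interpolation=3) for f in(o,d["frame"])]))
d2=snapshot("side");np.savez("sd19.npz",**d2);cv2.imwrite("pics/sd19.png",np.hstack([cv2.resize(f[200:340,200:370],(400,330),interpolation=3) for f in(load("side0.npz")["frame"],d2["frame"])]))
w=snapshot("wrist");np.savez("w19.npz",**w);cv2.imwrite("pics/w19.png",cv2.resize(w["frame"],(800,600),interpolation=3))
for g in(0,.02,.04): print(g,(fproj(w,W([(-130,50,35),(-130,-70,35)],g))*1.25).round(0).tolist())
E
```

```text
t 21.7 tcp [ 411.  -162.4  171.2] stn [-182.   -10.8  126.2] F [0.8 0.2 0.6] w 12.5 q [-28. -13. -50.  32.   8.  69.]
[[0.92, -0.08, 0.384], [-0.072, -0.997, -0.034], [0.385, 0.004, -0.923]]
0 [[439.0, 190.0], [430.0, 406.0]]
0.02 [[444.0, 190.0], [435.0, 410.0]]
0.04 [[450.0, 191.0], [440.0, 413.0]]
```

View pics/s19.png

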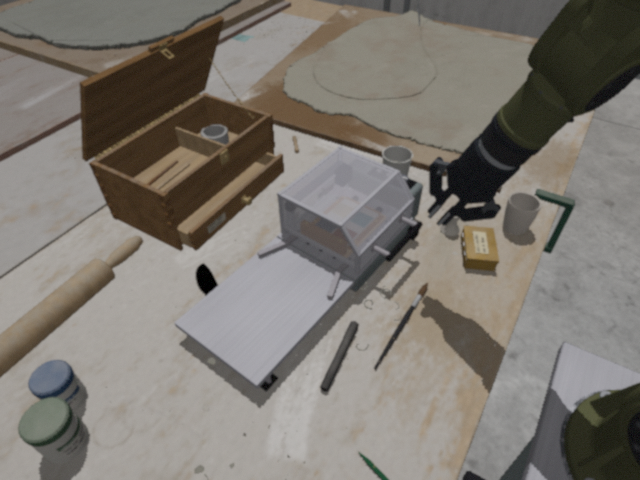

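View pics/s19z.png

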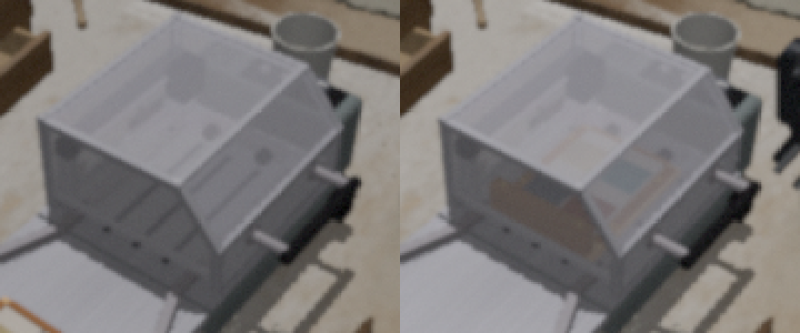

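View pics/sd19.png

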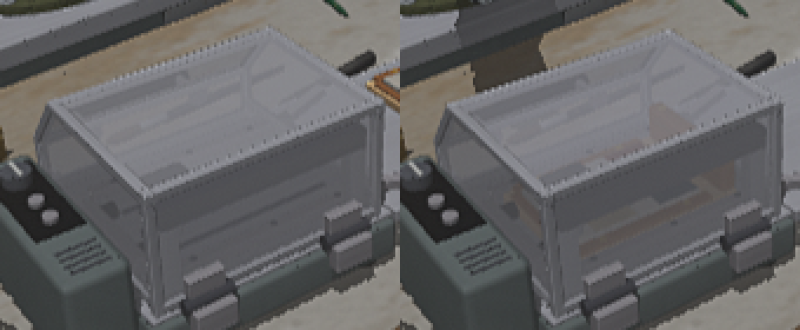

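View pics/w19.png

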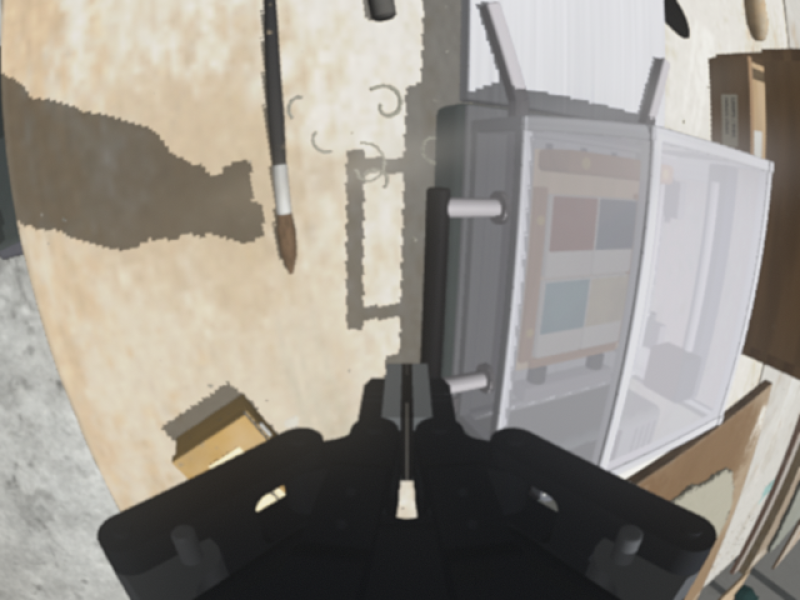

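```bash
python3 - <<'E'
from plant import *
print(hand_in()); s=observe(); print(s["t"],s["contact_force"])
E
```

```text
the job is handed in; nothing more can be done
None
the job is handed in; nothing more can be done
```

I raised the guard, fed the fixture plate home and shut the guard again. I handed the job in at about 22 s with the arm clear; no verdict was reported.

- **Guard up:** I gripped the bar and swung the guard up to about 1.42 rad.
- **Plate home:** I pinched the plate by its block and drew it between the strips until it pressed on the stops at about 17 N. After I let go, the wrist picture showed its leading edge touching both stops. A fit to that picture put its middle within about 1.5 mm of the station and about 0.016 rad askew.
- **Guard shut:** I lowered the guard on the bar. In the last frames it closed on a hard stop, and the wrist force peaked at about 46 N on the axis I read. That was firmer than I intended, but under the 120 N limit. The last picture put the bar within a few mm of where it should be when shut, or about 0 rad. Through the guard, the plate still looked to be against the stops.
- **Bystanders:** In the last scene picture the beaker, marker, brush and kidney look unmoved. The stamp was partly hidden behind the gripper, which stayed well above it. I judged these by eye and did not measure them.

**Disagreements:** The radius I worked out for the bar drifted between 229 and 234 mm along the arc, where it should be 230. I attribute this to small errors in the fitted hinge position and in where the pads held the bar. It caused sideways loads of up to about 19 N on the way down, until I corrected the path. The shut angle computed from the grip was 0.014 rad, against about 0 from the picture; both are within the 0.025 rad limit.

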